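# Load the dressing stone into its sprung bench holder

## Robot

A 6-joint arm with a two-finger parallel gripper is mounted at the origin on a cart in front of the work surface, level with it; the furniture and walls round the work are solid. World frame = base frame: x ahead of the robot, y to its left, z up, the work surface at z = 0. Lengths are in mm, angles in degrees, forces in N, time in s.
With the tool pointing down it reaches from about 300 to 850 mm from the base axis. Payload 4.2 kg.
Tool frame: the origin (TCP) lies between the finger pads; the fingertips stand 25 mm ahead of it and the grasp point (between the pads) lies 6 mm ahead of it; x points along the fingers, y is the direction in which the jaws open and shut, and the axes are right-handed (so a half turn about x gives the same grasp; the last joint's range is limited). The gripper opens to 91 mm and grips with 3 to 60 N. Pads are 32 mm wide; open, the fingers measure 118 mm over their backs; the gripper's body (76 mm by 178 mm) begins 60 mm behind the grasp point.
Start: joints at [-70.989, 18.312, 89.639, -0, 72.044, -1.146], TCP at [198.141, -539.797, 238.976] pointing down, gripper open.
Joint ranges: [-177.97, 177.97], [-48.28, 115.42], [12.27, 149.76], [-77.06, 257.06], [2.81, 150.46], [-146.56, 146.56]. Speed limits (degrees/s): [147.25, 147.25, 180, 180, 180, 180].

## Interface

Orientations are given as [roll, pitch, yaw] about the fixed x, y, z axes, in that order (R = Rz(yaw) Ry(pitch) Rx(roll)).
In Python, from workcell import env gives the robot as it stands.
- The arm moves only by the tool jog_arm, never from a script. Its argument "plan" is one flat list of numbers, 4 for each row, row after row: the shift along the tool's x, y, z in cm, then the turn about the tool's x in units of 6 degrees (1.0 is 6 degrees). In form: [tx, ty, tz, turn, tx, ty, tz, turn, ...]. A call has 1 to 12 rows; each row shifts and turns the commanded pose from where the row before left it, along the tool's axes as they then stand; what a row does not reach is not made up. A row lasts 1/12 s, in which the tool goes at most 41.7 mm and 7.16 degrees, less where a joint would pass 70% of its speed; a pose out of reach is approached as far as the arm can. A call with a gripper value outside its range is refused whole. "claw" is the finger opening in cm, from 0 to 9.12, set as the call begins (left out, the last holds). The fingers move at their own pace and stop on an object; "newtons" is the grip in N (left out, the last holds). Time passes only in rows, so rows that do not move let the fingers close. It gives the time, the measured TCP pose, the force and the opening at its end, in the units of the state.
- env.state(): the state, without advancing time (a new reading comes with each control period).
- env.grab_frame(name): name is "scene" or "top"; returns the picture (384x512x3 uint8, red, green, blue); there is no depth.
- env.calibration(name): a dict with "vertical_fov" (degrees; the focal length in pixels is half the picture's height over the tangent of half this angle, whatever the lens; pixels are square), "cx", "cy" (the principal point, pixels), "origin" and "orientation" of the camera in the world. Camera axes: x right, y down, z forward; pixel columns grow to the right and rows downward; lengths in mm; the calibration is good to about 2 mm. A picture is of the moment at which its call begins. calibration takes no time and is no camera call.
- env.job_done(): hands the job in, once; it reports no verdict.
The state is a dict: "time_s": time; "qpos": joint angles; "qvel": joint speeds; "effort": joint torques, N m; "ee_pos": TCP position; "ee_rot": TCP orientation; "force": force on the tool from outside, world axes, zero at the start; "torque": the same for the moment, N m; "gripper_width": finger opening in mm.
Only numpy, scipy, OpenCV 4.12 (cv2) and the standard library are available. Lean on these libraries where they do the work, as an engineer would, in place of code of your own. Each camera call takes 0.05 s, during which the arm holds its last target.

## Task

Load the loose dressing stone into the bench stone holder: tuck one end under the lip of the sprung jaw, push the jaw back with it, lower the other end in front of the fixed stop and let the spring slide it home under the stop's lip. Leave the stone released, lying flat on the holder's bed, under both lips and clamped between jaw and stop, and do not shift the felt wheel or the wooden packing block.

Things in the scene. Friction and masses are not known exactly. Their poses are not given: they have to be found in the camera images.
- stone_center (a point): centre of the loose dressing stone, a plain grey-brown bar 48 x 150 x 24 mm, 0.3 kg (varies), lying flat on the bench. Its y axis runs along the 150 mm length, x across the 48 mm width, z up through the 24 mm thickness; both ends are alike. This point is 12 mm above its underside.
- stone_holder: bench stone holder, screwed down: a bright steel bar with dark steel fittings, 250 mm long along its x axis, 96 mm over its cross feet; z up. Origin at bench level below the bed; x points from the sprung jaw (end nearer the robot) to the fixed stop. A spring housing 46 mm wide stands behind the jaw, x = -110 to -144 mm, up to 50 mm above the bench.
- bed (a point): on the flat bed, straight above the holder's origin, 16 mm above the bench. The bed is 46 mm wide, narrower than the stone. Low side guides stand beside its ends, 54 mm apart inside, 6 mm thick: at the stop x = 48 to 84 mm, 10 mm above the bed; on the jaw (moving with it) x = -68 to -38 mm, 14.5 mm above the bed. Between them the sides are open for fingers.
- stop_face (a point): upright face of the fixed stop, at holder x = +80 mm, 12 mm above the bed, 60 mm wide. Above it a lip reaches 6 mm out over the bed (to x = 74 mm), its underside 26 mm and its top 32 mm above the bed.
- jaw_face (a point): upright face of the sprung jaw, 12 mm above the bed, 60 mm wide; at rest at holder x = -65 mm. Above it a lip reaches 8 mm out over the bed (to x = -57 mm at rest), underside 28.5 mm, top 34.5 mm above the bed. Face to face is 145 mm at rest, 5 mm less than the stone. A stone lowered from a tilt (about 20 degrees suits) passes the stop's lip only with the jaw at least 13 mm back; level it never passes both lips.
- jaw (a joint): how far the jaw is pushed back along the holder's -x, m: 0 at rest (out), 0.018 at most (hard end stop); the spring pushes it out with 5 N at 0 rising to 8.6 N at 0.018. 15 to 17 mm suits for lowering the stone. With the stone clamped home it reads 0.005.
- seat (a point): where the stone's centre must end: holder x = +5 mm, y = 0, 12 mm above the bed (28 mm above the bench). Axes as the holder's. The stone's length (its y) lies along this x, either way round.
- felt_center (a point): centre of a round cream felt polishing wheel lying flat, 60 mm across and 25 mm high, a bystander; 12.5 mm above its underside
- block_center (a point): centre of a wooden packing block 42 x 60 x 30 mm, a bystander; 15 mm above its underside
Not all that is in view belongs to the job. Of the things that look like the part that bears stone_center, take the one that is farthest from the robot's base at the start.

How it is judged:
By the outcome, as a careful person would: the job done as asked, in the order asked, and still so for the second after the job is handed in, with the robot touching nothing.
It also fails if it takes over 42 s, if anything falls off the work surface, if the arm or the gripper's body presses on something with over 40 N, if the wrist force passes 120 N, or if a joint passes its speed limit or range.

## Working session

There is one attempt and no reset: what is moved stays moved. The work goes in short steps, Python scripts to look and compute and a tool call to move; the robot and the scene stay as the last step left them, time stands still between calls to the robot, and variables do not carry over. Pictures are saved under pics/ and viewed, and the job is handed in when it is done.

Besides the shell and the picture viewer there is one more tool, called after "Request:" in YAML: its name, and indented under it one key for each argument. jog_arm: Moves the arm, as the interface text tells. Its arguments: {"type":"object","properties":{"plan":{"type":"array"},"claw":{"type":"number"},"newtons":{"type":"number"}},"required":["plan"]}

```bash
mkdir -p pics; ls
python3 - <<'E'
from workcell import env
import cv2
for n in("scene","top"):
    c=env.calibration(n);print(n,c)
    cv2.imwrite(f"pics/{n}0.png",env.grab_frame(n)[:,:,::-1])
print(env.state())
E
```

```text
pics
scene {'vertical_fov': 46.93055597811287, 'cx': 247.06457554988305, 'cy': 189.22776604779065, 'origin': array([227.90846403, 599.3656513 , 430.06599445]), 'orientation': array([-117.38880575,   -0.38869169, -147.63019425])}
top {'vertical_fov': 57.88124373293768, 'cx': 254.88922127669483, 'cy': 191.62685114374008, 'origin': array([553.0341443 , -46.89846646, 885.97784706]), 'orientation': array([-176.68066885,   -0.25141527,  -89.48420443])}
{'time_s': 0.1, 'qpos': array([-7.09893405e+01,  1.83478149e+01,  8.96993086e+01, -1.89656401e-03,
        7.20450395e+01, -1.14447104e+00]), 'qvel': array([-0.04441651, -0.17176479, -0.13312025,  0.07648954,  0.14601491,
        0.09596104]), 'effort': array([-1.00742116e-03, -4.13338673e+01, -2.32512420e+01,  7.28487060e-02,
        4.22052224e-02, -6.26802171e-05]), 'ee_pos': array([ 197.99284796, -539.39189024,  238.20669654]), 'ee_rot': array([-90.02356824,  89.90781926, 110.13214843]), 'force': array([ 0.34232218,  1.22479586, -0.44882956]), 'torque': array([0.01275306, 0.04339003, 0.00118757]), 'gripper_width': 91.65586991367933}
```

View pics/scene0.png

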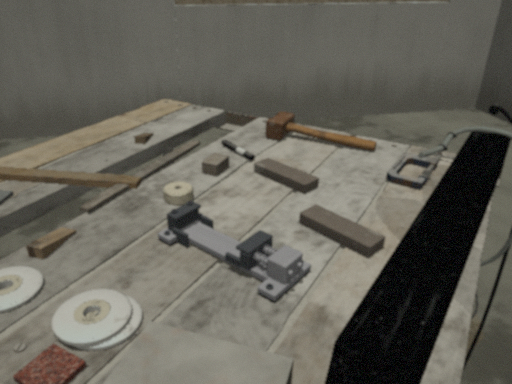

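View pics/top0.png

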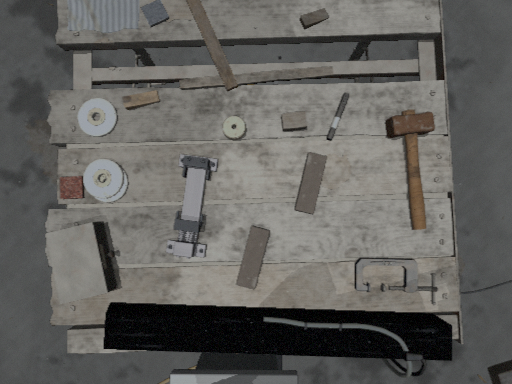

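The pictures show two look-alike grey-brown bars: top (311,182) / scene (286,175), and top (253,257) / scene (341,229). Top-image up is +x, away from the base, so the one at (311,182) is farther and is the one to take. I'll confirm this with a crop and measure.

```bash
cat > h.py <<'E'
import numpy as np, cv2
from scipy.spatial.transform import Rotation as R
from workcell import env
def cam(n):
    c=env.calibration(n); f=192/np.tan(np.radians(c['vertical_fov']/2))
    return f,c['cx'],c['cy'],np.array(c['origin']),R.from_euler('xyz',c['orientation'],degrees=True).as_matrix()
def ray(n,uv,z):
    f,cx,cy,o,M=cam(n); uv=np.atleast_2d(uv).astype(float)
    d=np.c_[(uv[:,0]-cx)/f,(uv[:,1]-cy)/f,np.ones(len(uv))]@M.T
    return o+d*((z-o[2])/d[:,2])[:,None]
def proj(n,P):
    f,cx,cy,o,M=cam(n); p=(np.atleast_2d(P)-o)@M
    return np.c_[f*p[:,0]/p[:,2]+cx,f*p[:,1]/p[:,2]+cy]
E
python3 - <<'E'
from h import *
im=cv2.imread('pics/top0.png'); 
cv2.imwrite('pics/crop_top.png',cv2.resize(im[100:300,160:360],None,fx=3,fy=3,interpolation=cv2.INTER_CUBIC))
s=cv2.imread('pics/scene0.png'); cv2.imwrite('pics/crop_sc.png',cv2.resize(s[140:310,140:400],None,fx=3,fy=3,interpolation=cv2.INTER_CUBIC))
for p in [(311,182),(253,257),(195,205)]:
    print(p,im[p[1]-2:p[1]+3,p[0]-2:p[0]+3].mean((0,1)),im[p[1],p[0]+25],ray('top',p,24))
E
```

```text
(311, 182) [84.92 90.48 96.68] [118 126 130] [[ 628.38814144 -189.86285212   24.        ]]
(253, 257) [84.84 90.92 97.2 ] [141 145 147] [[441.95135169 -47.0338066   24.        ]]
(195, 205) [147.36 143.52 143.72] [129 133 134] [[568.47554673  97.94591159  24.        ]]
```

View pics/crop_top.png

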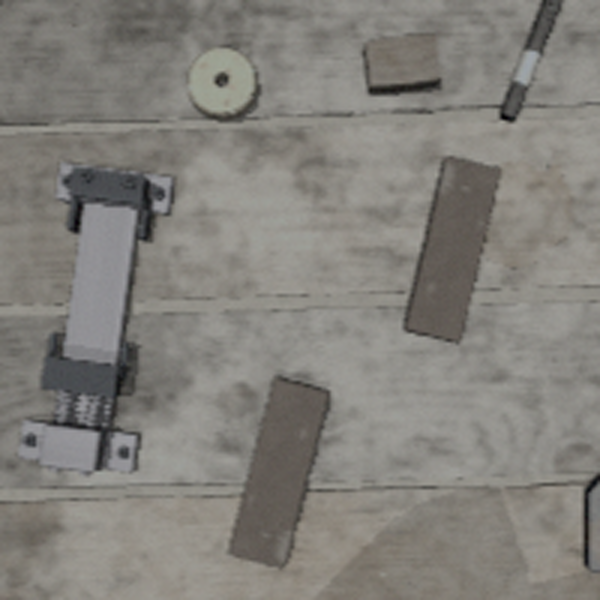

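View pics/crop_sc.png

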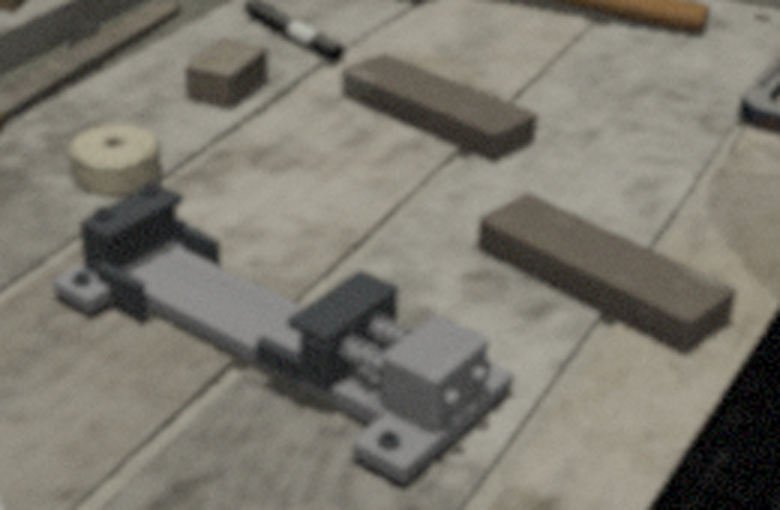

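The crop confirms a plain bar with its top at about (311,183), with the same look as the nearer bar. Next: stone contour and zoomed crops of the holder.

Run:
```python
from h import *
im=cv2.imread('pics/top0.png'); s=cv2.imread('pics/scene0.png')
cv2.imwrite('pics/ht.png',cv2.resize(im[148:264,160:225],None,fx=5,fy=5,interpolation=cv2.INTER_CUBIC))
cv2.imwrite('pics/hs.png',cv2.resize(s[198:302,152:318],None,fx=4.5,fy=4.5,interpolation=cv2.INTER_CUBIC))
for n,I,(x0,y0,x1,y1) in [('top',im,(285,140,340,225)),('scene',s,(245,150,325,200)),('top',im,(220,120,250,142)),('top',im,(275,105,312,135))]:
    sub=cv2.GaussianBlur(I[y0:y1,x0:x1],(3,3),0).astype(int)
    g=sub.sum(2)//3
    t,m=cv2.threshold(g.astype('uint8'),0,255,cv2.THRESH_OTSU+cv2.THRESH_BINARY_INV)
    c=max(cv2.findContours(m,cv2.RETR_EXTERNAL,cv2.CHAIN_APPROX_NONE)[0],key=cv2.contourArea)
    r=cv2.minAreaRect(c); b=cv2.boxPoints(r)+[x0,y0]
    print(n,t,cv2.contourArea(c),r,b.tolist())
    if n=='top':
        w=ray('top',b,24); print(w.round(1).tolist(), w.mean(0), [np.linalg.norm(w[i]-w[i-1]).round(1) for i in range(4)])
```

```text
top 115.0 1210.0 ((25.11665153503418, 42.8313102722168), (22.293651580810547, 61.1087532043457), 13.626993179321289) [[292.084997177124, 209.8993911743164], [306.4822177886963, 150.51084518432617], [328.14830780029297, 155.7632293701172], [313.75108528137207, 215.1517791748047]]
[[558.5, -142.9, 24.0], [707.4, -178.6, 24.0], [694.7, -232.9, 24.0], [546.0, -196.7, 24.0]] [ 626.66742899 -187.74203223   24.        ] [np.float64(55.2), np.float64(153.1), np.float64(55.8), np.float64(153.0)]
scene 110.0 1139.5 ((40.08620834350586, 27.034481048583984), (66.66462707519531, 24.14039421081543), 21.801410675048828) [[249.6551742553711, 175.86206817626953], [258.62068939208984, 153.44827270507812], [320.5172424316406, 178.20689392089844], [311.5517272949219, 200.62068939208984]]
top 119.0 107.0 ((15.485763549804688, 16.24555206298828), (14.637311935424805, 29.99172592163086), 62.35402297973633) [[218.80604720115662, 136.72064208984375], [245.37366485595703, 122.80427074432373], [252.1654815673828, 135.7704620361328], [225.59786224365234, 149.68683242797852]]
[[740.2, 41.5, 24.0], [776.2, -24.7, 24.0], [743.4, -42.1, 24.0], [707.5, 24.0, 24.0]] [ 7.41844657e+02 -3.26045368e-01  2.40000000e+01] [np.float64(37.0), np.float64(75.4), np.float64(37.1), np.float64(75.3)]
top 93.0 68.0 ((19.520689010620117, 23.748275756835938), (4.0692291259765625, 23.335783004760742), 85.2363510131836) [[282.7241358757019, 127.68965721130371], [305.9793109893799, 125.75172233581543], [306.3172416687012, 129.80689430236816], [283.06206703186035, 131.74482917785645]]
[[764.7, -118.8, 24.0], [770.3, -177.3, 24.0], [759.9, -178.1, 24.0], [754.4, -119.7, 24.0]] [ 762.34210591 -148.45765737   24.        ] [np.float64(10.3), np.float64(58.8), np.float64(10.4), np.float64(58.7)]
```

View pics/ht.png

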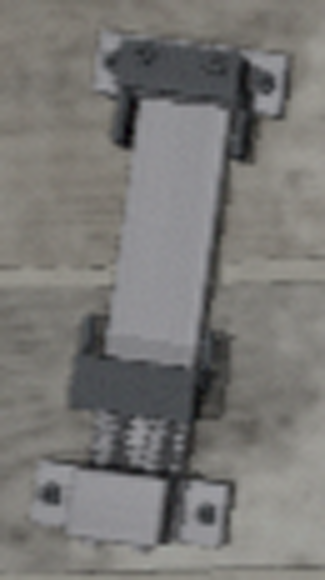

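View pics/hs.png

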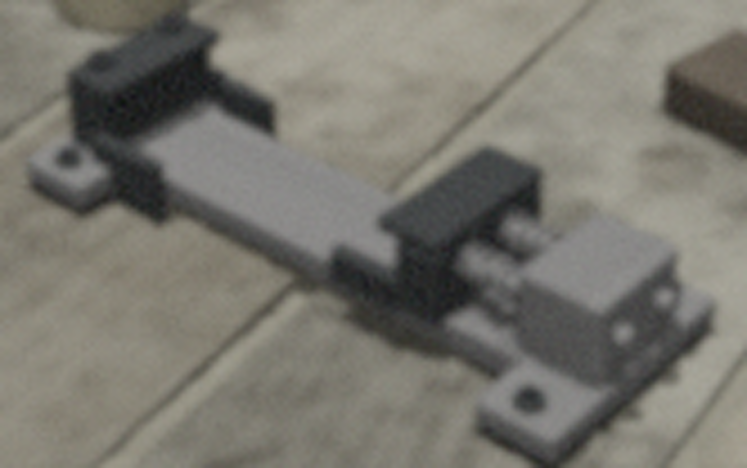

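```bash
cat > fit.py <<'E'
from h import *
from scipy.optimize import least_squares
T=[((116,93),(74,30,48)),((239,106),(74,-30,48)),((78,355),(-57,30,50.5)),((198,366),(-57,-30,50.5)),
((65,538),(-144,23,50)),((160,546),(-144,-23,50)),((73,468),(-110,23,50)),((170,477),(-110,-23,50))]
S=[((108,92),(74,30,48)),((217,38),(74,-30,48)),((383,222),(-57,30,50.5)),((487,150),(-57,-30,50.5)),
((517,262),(-110,23,50)),((600,213),(-110,-23,50)),((600,312),(-144,23,50)),((677,255),(-144,-23,50))]
def W(n,L,o,k):
    q=[];m=[]
    for (p,l) in L:
        uv=np.array(o)+(np.array(p)+.5)/k-.5; q.append(ray(n,uv,l[2])[0,:2]); m.append(l[:2])
    return np.array(q),np.array(m,float)
def rig(q,m):
    f=lambda p:((m@np.array([[np.cos(p[2]),np.sin(p[2])],[-np.sin(p[2]),np.cos(p[2])]])+p[:2])-q).ravel()
    r=least_squares(f,[570,95,0]);return r.x,-f(r.x).reshape(-1,2)
qt,mt=W('top',T,(160,148),5); qs,ms=W('scene',S,(152,198),4.5)
for q,m in((qt,mt),(qs,ms),(np.r_[qt,qs],np.r_[mt,ms])):
    x,r=rig(q,m);print(x[:2].round(1),np.degrees(x[2]).round(2));print(r.round(1).tolist())
E
python3 fit.py
python3 - <<'E'
from h import *
# draw stone hypothesis
c=np.array([626.,-192.5]);a=np.radians(-13.6);L=np.array([np.cos(a),np.sin(a)]);N=np.array([-L[1],L[0]])
for n,(x0,y0,x1,y1) in dict(top=(275,135,345,225),scene=(240,145,330,205)).items():
    k=6;I=cv2.resize(cv2.imread(f'pics/{n}0.png')[y0:y1,x0:x1],None,fx=k,fy=k,interpolation=cv2.INTER_CUBIC)
    for z,col in((24,(0,255,0)),(0,(0,0,255))):
        P=np.array([[*(c+L*i*75+N*j*24),z] for i,j in((1,1),(1,-1),(-1,-1),(-1,1))])
        p=(proj(n,P)-[x0,y0]+.5)*k-.5
        cv2.polylines(I,[p.round().astype(int)],True,col,1)
    cv2.imwrite(f'pics/st_{n}.png',I)
E
```

```text
[588.1 104.6] -6.97
[[-3.3, -0.2], [-1.8, -0.4], [-0.1, -1.0], [2.4, 0.9], [0.0, -0.3], [2.2, 0.1], [-0.5, 0.8], [1.2, 0.0]]
[586.3 109.6] -7.08
[[0.9, -2.1], [-0.6, 3.4], [-2.6, -0.9], [-1.6, 2.2], [2.7, -5.9], [-1.1, 0.8], [1.7, -1.5], [0.5, 4.1]]
[587.2 107.1] -7.02
[[-2.5, -2.6], [-0.9, -2.8], [0.7, -3.6], [3.3, -1.6], [0.9, -2.9], [3.1, -2.6], [0.3, -1.8], [2.1, -2.6], [0.0, 0.3], [-1.5, 5.9], [-3.5, 1.6], [-2.5, 4.8], [1.9, -3.3], [-2.0, 3.4], [0.8, 1.1], [-0.4, 6.7]]
```

View pics/st_top.png

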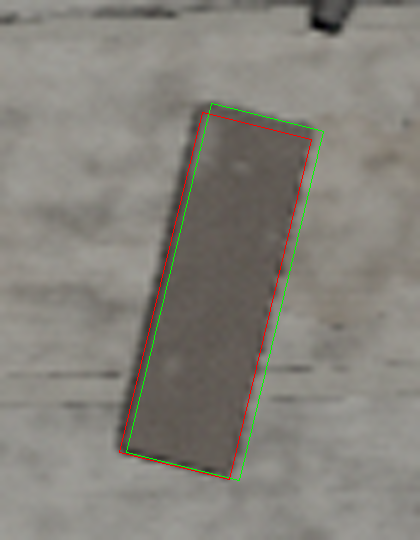

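View pics/st_scene.png

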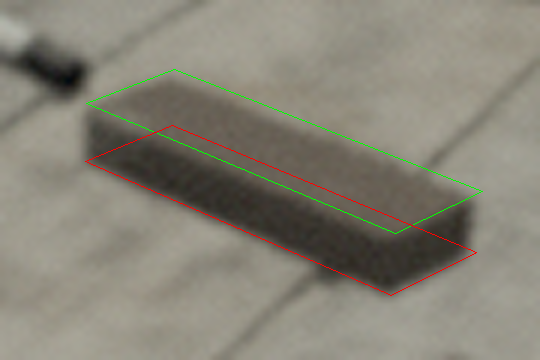

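Run:
```python
from h import *
exec(open('fit.py').read().split('qt,mt')[0])
T=[((206,107),(75,24,24)),((320,133),(75,-24,24)),((235,480),(-75,-24,24)),((121,452),(-75,24,0))]
S=[((88,110),(75,24,24)),((173,75),(75,-24,24)),((474,196),(-75,-24,24)),((392,232),(-75,24,24)),((392,292),(-75,24,0)),((90,157),(75,24,0)),((470,250),(-75,-24,0))]
q1,m1=W('top',T,(275,135),6);q2,m2=W('scene',S,(240,145),6)
for q,m in((q1,m1),(q2,m2)):
    x,r=rig(q,m);print(x[:2].round(1),np.degrees(x[2]).round(2));print(r.round(1).tolist())
# holder overlay
for nm,(hx,hy) in dict(a=(588.1,104.6),b=(587,107)).items():
  a=np.radians(-7.0);L=np.array([np.cos(a),np.sin(a)]);N=np.array([-L[1],L[0]])
  for n,(x0,y0,x1,y1),k in(('top',(160,148,225,264),5),('scene',(152,198,318,302),4.5)):
    I=cv2.resize(cv2.imread(f'pics/{n}0.png')[y0:y1,x0:x1],None,fx=k,fy=k,interpolation=cv2.INTER_CUBIC)
    for quad,col in(([(74,30,48),(74,-30,48)],(0,255,0)),([(-57,30,50.5),(-57,-30,50.5)],(0,255,0)),([(-144,23,50),(-144,-23,50),(-110,-23,50),(-110,23,50)],(0,255,255)),([(80,23,16),(-50,23,16)],(0,0,255)),([(80,-23,16),(-50,-23,16)],(0,0,255))):
        P=np.array([[*(np.array([hx,hy])+L*i+N*j),z] for i,j,z in quad])
        p=(proj(n,P)-[x0,y0]+.5)*k-.5
        cv2.polylines(I,[p.round().astype(int)],len(quad)>2,col,1)
    cv2.imwrite(f'pics/ho_{nm}_{n}.png',I)
A=[cv2.imread(f'pics/ho_{n}_top.png') for n in 'ab'];cv2.imwrite('pics/ho_top.png',np.hstack(A))
A=[cv2.imread(f'pics/ho_{n}_scene.png') for n in 'ab'];cv2.imwrite('pics/ho_sc.png',cv2.resize(np.vstack(A),None,fx=.64,fy=.64))
```

```text
[ 625.2 -191.5] -13.24
[[-1.1, 0.6], [-0.5, -0.2], [0.7, 1.0], [0.9, -1.4]]
[ 625.8 -191.2] -13.47
[[-3.7, 3.4], [-2.6, 3.7], [0.9, 4.0], [1.5, -1.2], [0.8, -3.4], [0.5, -5.5], [2.6, -1.1]]
```

View pics/ho_top.png

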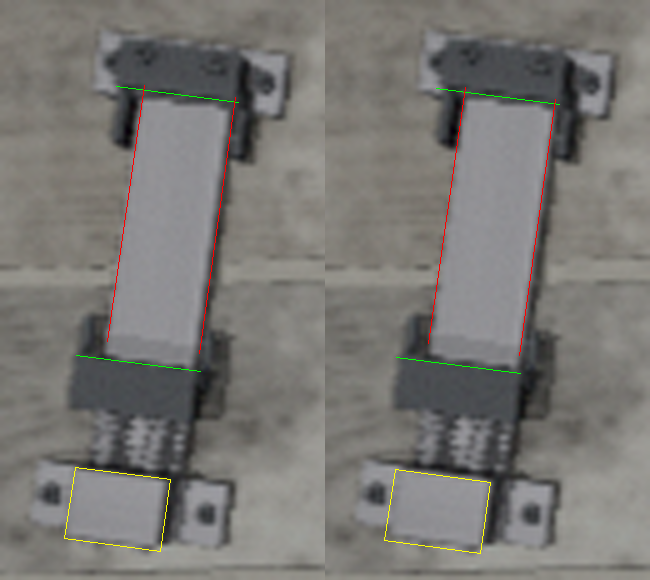

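View pics/ho_sc.png

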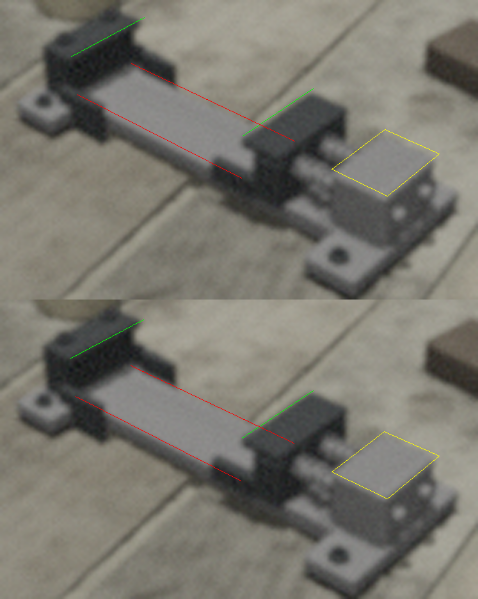

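```bash
cat >> h.py <<'E'
def go(p,yaw=None):
    s=env.state();M=R.from_euler('xyz',s['ee_rot'],degrees=True).as_matrix()
    d=M.T@(np.array(p)-s['ee_pos'])/10
    print('t',round(s['time_s'],2),'pos',s['ee_pos'].round(1),'F',s['force'].round(1),'w',round(s['gripper_width'],1),'tool z yaw',np.degrees(np.arctan2(M[1,2],M[0,2])).round(2),'xaxis',M[:,0].round(3),'q',s['qpos'].round(0))
    print('tool delta cm',d.round(2))
    if yaw is not None:
        e=(np.degrees(np.arctan2(M[1,2],M[0,2]))-yaw+90)%180-90  # +turn about down axis lowers yaw
        print('turn units',(e/6).round(2))
E
python3 -c "
from h import *
go([654.5,-198.5,120],-13.4)"
```

```text
t 0.1 pos [ 198.  -539.4  238.2] F [ 0.3  1.2 -0.4] w 91.7 tool z yaw -159.84 xaxis [-0.001  0.002 -1.   ] q [-71.  18.  90.  -0.  72.  -1.]
tool delta cm [ 11.85 -16.25 -54.6 ]
turn units 5.59
```

Request:
jog_arm:
  plan: [0,-1.2,-3.9,0,0,-1.2,-3.9,0,0,-1.2,-3.9,0,0,-1.2,-3.9,0,0,-1.2,-3.9,0,0,-1.2,-3.9,0,0,-1.2,-3.9,0,0,-1.2,-3.9,0,0,-1.2,-3.9,0,0,-1.2,-3.9,0,0,-1.2,-3.9,0,0,-1.2,-3.9,0]
  claw: 9.1

```text
time_s: 1.1
ee_pos: [589.0, -241.7, 238.5]
ee_rot: [-28.5, 90.0, 171.7]
force: [-0.4, -0.5, 0.1]
gripper_width: 90.6
```

Request:
jog_arm:
  plan: [0,0,0,1,0,0,0,1,0,0,0,1,0,0,0,1,0,0,0,1,0,0,0,0.59,0,0,0,0,0,0,0,0]

```text
time_s: 1.77
ee_pos: [587.7, -243.3, 238.5]
ee_rot: [-5.3, 90.0, 161.4]
force: [0.6, 0.4, -0.4]
gripper_width: 91.1
```

```bash
python3 -c "
from h import *
go([654.5,-198.5,80],-13.4)"
```

```text
t 1.77 pos [ 587.7 -243.3  238.5] F [ 0.6  0.4 -0.4] w 91.1 tool z yaw 166.71 xaxis [-0.001  0.    -1.   ] q [-24.  24.  81.  -0.  75.  80.]
tool delta cm [15.85 -5.89 -5.49]
turn units 0.02
```

Request:
jog_arm:
  plan: [1.6,-2,-1.83,0,1.6,-2,-1.83,0,1.6,-1.89,-1.83,0,3.6,0,0,0,3.6,0,0,0,3.6,0,0,0,0,0,0,0,0,0,0,0]

```text
time_s: 2.43
ee_pos: [653.7, -198.4, 81.2]
ee_rot: [-4.1, 89.7, 162.6]
force: [-0.4, -0.7, 0.0]
gripper_width: 91.2
```

Run:
```python
from h import *
go([654.5,-198.5,29],-13.4)
t=env.grab_frame('top')[:,:,::-1];s=env.grab_frame('scene')[:,:,::-1]
cv2.imwrite('pics/g1.png',np.hstack([cv2.resize(t[120:240,260:360],None,fx=3.5,fy=3.5),cv2.resize(s[100:220,210:335],None,fx=3.5,fy=3.5)]))
```

```text
t 2.43 pos [ 653.7 -198.4   81.2] F [-0.4 -0.7  0. ] w 91.2 tool z yaw 166.67 xaxis [-0.005  0.001 -1.   ] q [-18.  35.  86.  -0.  60.  85.]
tool delta cm [ 5.22 -0.01 -0.1 ]
turn units 0.01
```

View pics/g1.png

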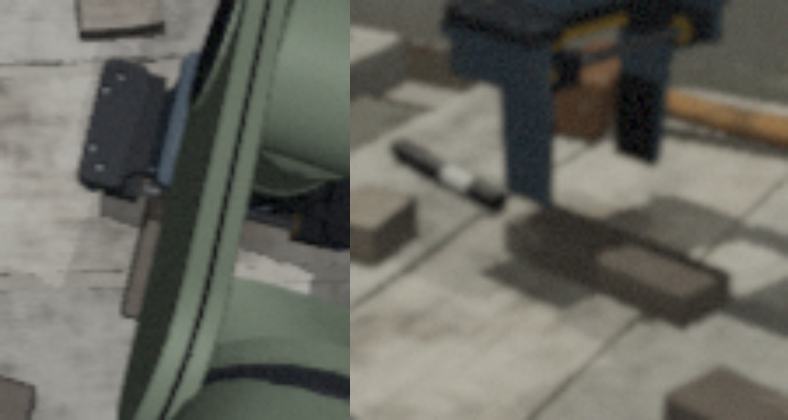

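Left (top): gripper over the bar. Right (scene): fingers at about (525,190) and (640,150), on either side of the bar and square to it. Going down and closing lightly.

Request:
jog_arm:
  plan: [1.7,0,0,0,1.7,0,0,0,1.8,0,-0.08,0,0,0,0,0]

```text
time_s: 2.87
ee_pos: [655.4, -199.0, 30.8]
ee_rot: [1.4, 90.0, 168.1]
force: [-0.6, 0.0, -0.7]
gripper_width: 91.0
```

Request:
jog_arm:
  plan: [0,0,0,0,0,0,0,0,0,0,0,0,0,0,0,0,0,0,0,0,0,0,0,0,0,0,0,0,0,0,0,0]
  claw: 4.2
  newtons: 8

```text
time_s: 3.53
ee_pos: [656.2, -198.5, 31.6]
ee_rot: [-139.8, 89.9, 26.8]
force: [-0.5, 1.5, 2.9]
gripper_width: 48.6
```

Request:
jog_arm:
  plan: [-0.6,0,0,0,-0.6,0,0,0,-0.6,0,0,0,-0.6,0,0,0,-0.6,0,0,0,-0.6,0,0,0,0,0,0,0]

```text
time_s: 4.12
ee_pos: [656.5, -199.3, 68.8]
ee_rot: [172.5, 89.8, -20.9]
force: [0.4, -0.0, -1.6]
gripper_width: 48.4
```

Run:
```python
from h import *
go([654.5,-198.5,65],-13.4)
s=env.grab_frame('scene')[:,:,::-1]
cv2.imwrite('pics/g2.png',cv2.resize(s[100:220,210:340],None,fx=5,fy=5))
```

```text
t 4.12 pos [ 656.5 -199.3   68.8] F [ 0.4 -0.  -1.6] w 48.4 tool z yaw 166.62 xaxis [ 0.003 -0.001 -1.   ] q [-18.  36.  86.  -0.  58.  86.]
tool delta cm [ 0.38 -0.03  0.22]
turn units 0.0
```

View pics/g2.png

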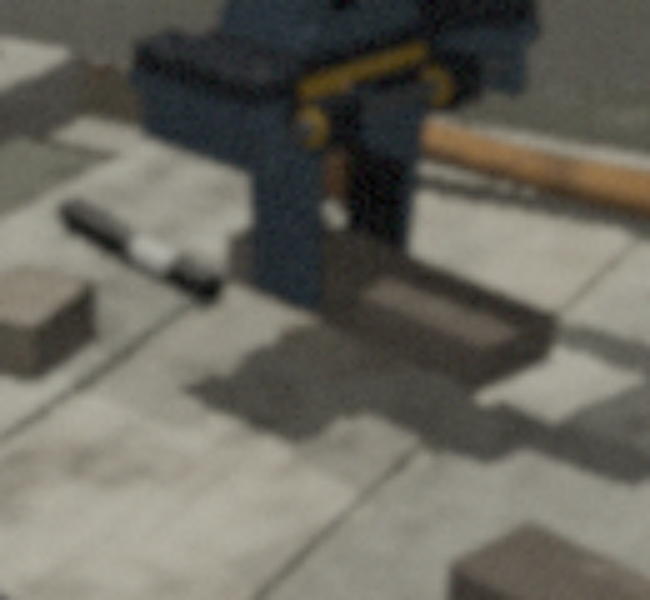

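The near bottom corner rose about 16 px (~37 mm), so the bar lifted level: 8 N is too stiff to pivot. I'll go back down, ease the grip and lift again so the near end stays on the bench.

Request:
jog_arm:
  plan: [1.2,0,0,0,1.2,0,0,0,1,0,0,0,0,0,0,0]

```text
time_s: 4.5
ee_pos: [654.3, -198.5, 29.8]
ee_rot: [-2.9, 89.7, 163.7]
force: [0.3, 0.2, -3.2]
gripper_width: 48.3
```

Request:
jog_arm:
  plan: [0,0,0,0,-0.6,0,0,0,-0.6,0,0,0,-0.6,0,0,0,-0.6,0,0,0,-0.6,0,0,0,-0.6,0,0,0,0,0,0,0]
  newtons: 4

```text
time_s: 5.17
ee_pos: [656.7, -199.2, 71.1]
ee_rot: [175.1, 89.8, -18.3]
force: [1.7, -0.6, -0.2]
gripper_width: 48.3
```

Run:
```python
from h import *
go([654.5,-198.5,65],-13.4)
s=env.grab_frame('scene')[:,:,::-1]
cv2.imwrite('pics/g3.png',cv2.resize(s[100:220,210:340],None,fx=5,fy=5))
```

```text
t 5.17 pos [ 656.7 -199.2   71.1] F [ 1.7 -0.6 -0.2] w 48.3 tool z yaw 166.62 xaxis [ 0.003 -0.001 -1.   ] q [-18.  35.  86.  -0.  58.  86.]
tool delta cm [ 0.61 -0.02  0.23]
turn units 0.0
```

View pics/g3.png

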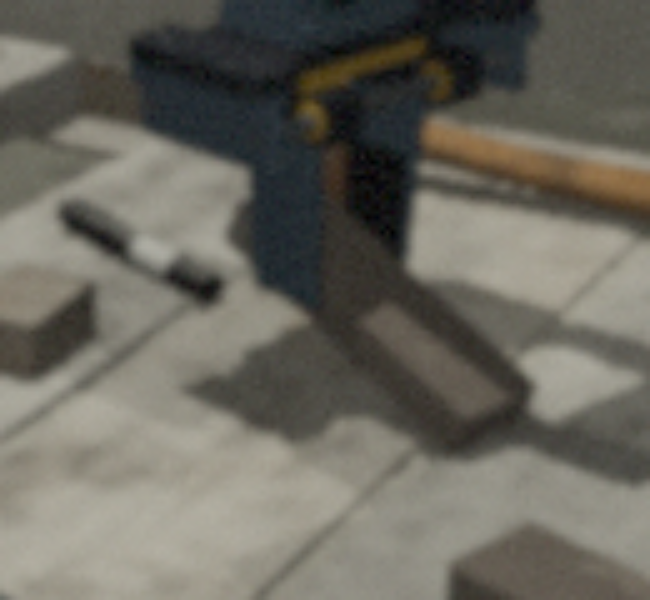

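The bar pivoted: its near end stays on the bench (bottom corner about (450,452)) and the far end is raised about 22°. Tightening the grip and lifting.

Request:
jog_arm:
  plan: [0,0,0,0,0,0,0,0,0,0,0,0,-2,0,0,0,-3,0,0,0,-3,0,0,0,-2,0,0,0,0,0,0,-1.06,0,0,0,0,0,0,0,0]
  newtons: 30

```text
time_s: 6.05
ee_pos: [654.4, -198.6, 167.3]
ee_rot: [-9.8, 89.8, 163.0]
force: [0.1, 0.0, -3.1]
gripper_width: 47.8
```

Run:
```python
from h import *
go([643.6,98.7,160],-7)
```

```text
t 6.05 pos [ 654.4 -198.6  167.3] F [ 0.1  0.  -3.1] w 47.8 tool z yaw 172.83 xaxis [-0.004  0.001 -1.   ] q [-18.  31.  80.  -0.  70.  79.]
tool delta cm [  0.77 -29.36   4.78]
turn units -0.03
```

Request:
jog_arm:
  plan: [0,-1.5,0.48,0,0,-3.2,0.48,0,0,-3.2,0.48,0,0,-3.2,0.48,0,0,-3.2,0.48,0,0,-3.2,0.48,0,0,-3.2,0.48,0,0,-3.2,0.48,0,0,-3.2,0.48,0,0,-2.3,0.46,0,0,0,0,0,0,0,0,0]

```text
time_s: 7.05
ee_pos: [642.7, 100.5, 167.3]
ee_rot: [17.7, 89.8, -169.2]
force: [-0.0, -0.5, -3.1]
gripper_width: 48.1
```

Run:
```python
from h import *
go([643.6,98.7,110],-7)
t=env.grab_frame('top')[:,:,::-1];s=env.grab_frame('scene')[:,:,::-1]
cv2.imwrite('pics/a1t.png',cv2.resize(t[120:290,150:290],None,fx=3.5,fy=3.5))
cv2.imwrite('pics/a1s.png',cv2.resize(s[100:310,110:330],None,fx=2.8,fy=2.8))
```

```text
t 7.05 pos [642.7 100.5 167.3] F [-0.  -0.5 -3.1] w 48.1 tool z yaw 173.08 xaxis [-0.003 -0.001 -1.   ] q [  8.  28.  85.  -0.  67. 105.]
tool delta cm [ 5.73  0.16 -0.13]
turn units 0.01
```

View pics/a1t.png

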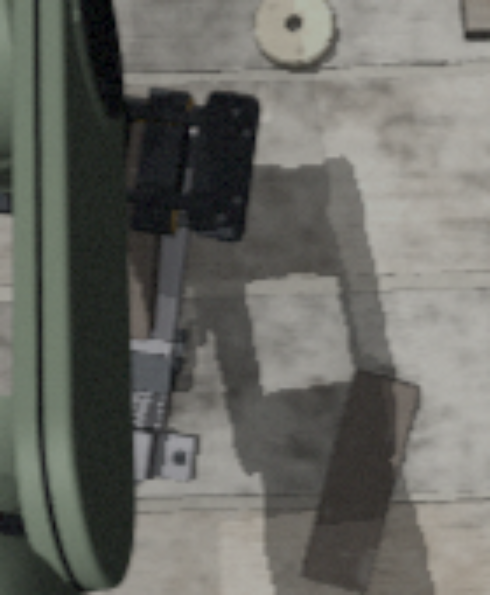

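View pics/a1s.png

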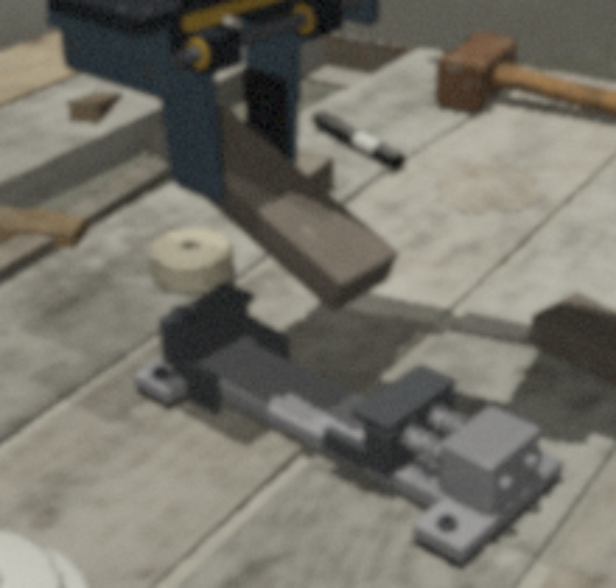

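```bash
cat > pred.py <<'E'
from h import *
def corners(tcp,yaw,th,h=18,d=30.5):
    a=np.radians(yaw);th=np.radians(th)
    X=np.array([np.cos(a)*np.cos(th),np.sin(a)*np.cos(th),np.sin(th)])
    Y=np.array([-np.sin(a),np.cos(a),0]);Z=np.cross(X,Y)
    c=np.array(tcp)-[0,0,h]-d*X
    return np.array([c+X*75*i+Y*24*j+Z*12*k for i in(-1,1) for j in(1,-1) for k in(-1,1)])
E
python3 - <<'E'
from pred import *
s=env.state()['ee_pos']
for th in(18,22,26):
    P=corners(s,-7,th); p=proj('scene',P); print(th,((p-[110,100]+.5)*2.8-.5).round(0)[:4].tolist()); print(P[:4].round(0).tolist())
# holder points same crop
a=np.radians(-7);
for l in((-57,30,50.5),(-57,-30,50.5),(-144,23,50),(-144,-23,50)):
    w=[588+l[0]*np.cos(a)-l[1]*np.sin(a),105.5+l[0]*np.sin(a)+l[1]*np.cos(a),l[2]]
    print(l,((proj('scene',w)-[110,100]+.5)*2.8-.5).round(0))
E
```

```text
18 [[336.0, 303.0], [347.0, 269.0], [394.0, 270.0], [405.0, 237.0]]
[[550.0, 134.0, 106.0], [543.0, 135.0, 129.0], [545.0, 86.0, 106.0], [537.0, 87.0, 129.0]]
22 [[332.0, 312.0], [344.0, 280.0], [389.0, 279.0], [402.0, 248.0]]
[[554.0, 134.0, 99.0], [545.0, 135.0, 121.0], [548.0, 86.0, 99.0], [539.0, 87.0, 121.0]]
26 [[327.0, 320.0], [341.0, 291.0], [384.0, 287.0], [399.0, 258.0]]
[[557.0, 133.0, 93.0], [547.0, 134.0, 114.0], [552.0, 86.0, 93.0], [541.0, 87.0, 114.0]]
(-57, 30, 50.5) [[352. 407.]]
(-57, -30, 50.5) [[421. 361.]]
(-144, 23, 50) [[493. 465.]]
(-144, -23, 50) [[544. 424.]]
```

Run:
```python
import cv2
I=cv2.imread('pics/a1s.png'); cv2.imwrite('pics/a1z.png',cv2.resize(I[170:470,200:560],None,fx=2,fy=2,interpolation=cv2.INTER_CUBIC))
```

```text
(no output)
```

View pics/a1z.png

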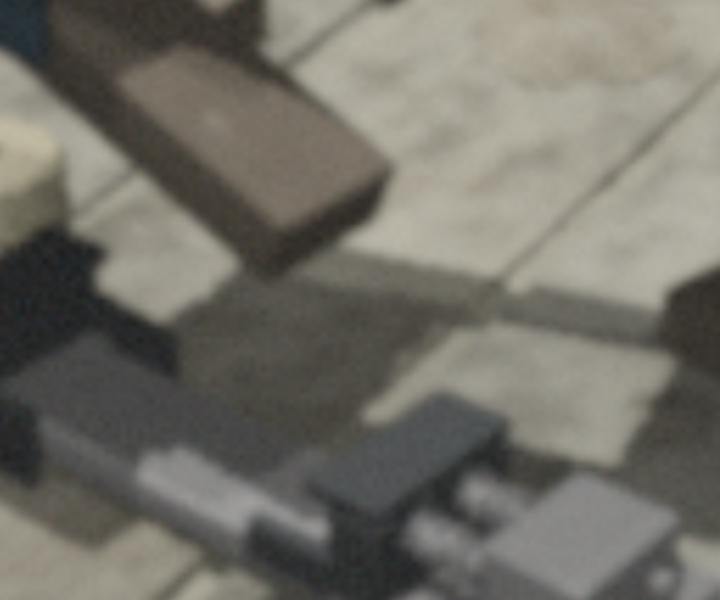

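Request:
jog_arm:
  plan: [1,0,0,0,2,0,0,0,1.5,0,0,0,1,0,0,0,0,0,0,0,0,0,0,0]

```text
time_s: 7.65
ee_pos: [644.0, 97.9, 113.2]
ee_rot: [18.7, 89.9, -168.4]
force: [0.7, -0.4, -2.6]
gripper_width: 48.0
```

Run:
```python
from pred import *
go([643.6,98.7,90],-7)
s=env.grab_frame('scene')[:,:,::-1];t=env.grab_frame('top')[:,:,::-1]
cv2.imwrite('pics/a2s.png',cv2.resize(s[190:300,200:320],None,fx=6,fy=5.4545,interpolation=cv2.INTER_CUBIC))
cv2.imwrite('pics/a2s.png',cv2.resize(s[190:290,200:320],None,fx=6,fy=6,interpolation=cv2.INTER_CUBIC))
cv2.imwrite('pics/a2t.png',cv2.resize(t[170:270,160:230],None,fx=6,fy=6,interpolation=cv2.INTER_CUBIC))
p=env.state()['ee_pos']
print(((proj('scene',corners(p,-7,22))-[200,190]+.5)*6-.5).round(0)[:4].tolist())
a=np.radians(-7);
for l in((-57,30,50.5),(-57,-30,50.5),(-38,33,30.5),(-144,23,50),(-144,-23,50)):
    w=np.array([588+l[0]*np.cos(a)-l[1]*np.sin(a),105.5+l[0]*np.sin(a)+l[1]*np.cos(a),l[2]])
    f=lambda w:((proj('scene',w)-[200,190]+.5)*6-.5)[0]
    print(l,f(w).round(0),'dx',f(w+[1,0,0])-f(w),'dy',f(w+[0,1,0])-f(w),'dz',f(w+[0,0,1])-f(w))
```

```text
t 7.65 pos [644.   97.9 113.2] F [ 0.7 -0.4 -2.6] w 48.0 tool z yaw 172.9 xaxis [-0.001 -0.    -1.   ] q [  8.  31.  89.  -0.  61. 105.]
tool delta cm [ 2.32 -0.07  0.04]
turn units -0.02
[[169.0, 306.0], [195.0, 245.0], [288.0, 229.0], [315.0, 169.0]]
(-57, 30, 50.5) [216. 332.] dx [-3.32700135 -1.24313854] dy [-2.2224141   1.92266624] dz [-0.02078055 -3.32206129]
(-57, -30, 50.5) [363. 233.] dx [-3.23092746 -1.10389046] dy [-1.93467324  1.70404625] dz [ 0.07670052 -3.1919609 ]
(-38, 33, 30.5) [152. 375.] dx [-3.1962331  -1.24024367] dy [-2.23429353  1.91946247] dz [-0.06305314 -3.20644875]
(-144, 23, 50) [518. 458.] dx [-3.79200503 -1.42644165] dy [-2.01254588  2.21087558] dz [ 0.20222704 -3.46354903]
(-144, -23, 50) [626. 370.] dx [-3.68578693 -1.29309787] dy [-1.79033348  2.0012479 ] dz [ 0.26840385 -3.35745263]
```

View pics/a2s.png

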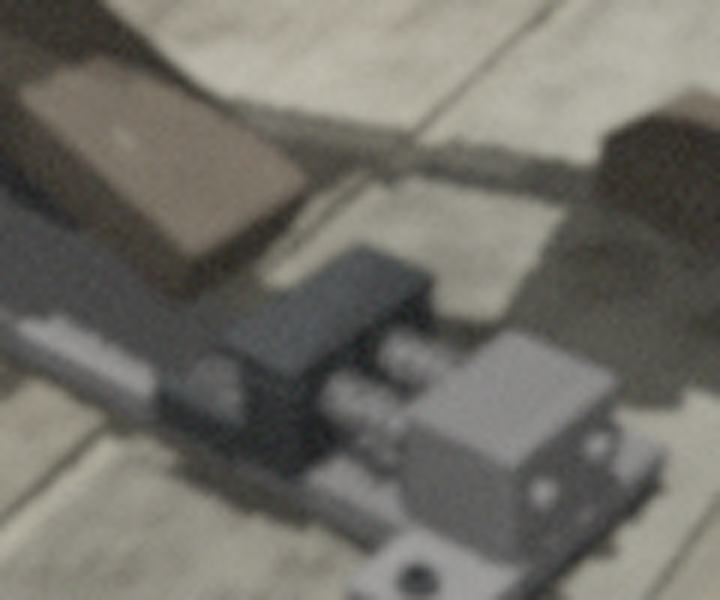

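View pics/a2t.png

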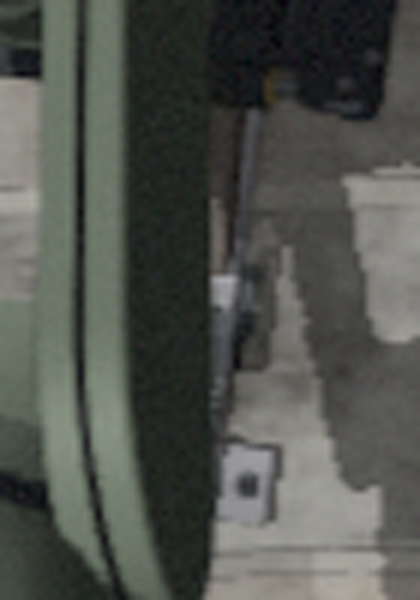

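Run:
```python
from pred import *
p=env.state()['ee_pos']
for th in(20,22,24,26):
    q=((proj('scene',corners(p,-7,th))-[200,190]+.5)*6-.5)
    for nm,(i,k) in dict(topY=(1,5),topmY=(3,7),botY=(0,4)).items():
        d=q[k]-q[i]; print(th,nm,q[i].round(0),'slope',(d[1]/d[0]).round(3),end=' | ')
    print()
im=cv2.imread('pics/a2s.png');cv2.imwrite('pics/a2z.png',cv2.resize(im[0:420,0:460],None,fx=1.7,fy=1.4))
```

```text
20 topY [197. 234.] slope 0.864 | 20 topmY [318. 159.] slope 0.83 | 20 botY [174. 298.] slope 0.881 | 
22 topY [195. 245.] slope 0.911 | 22 topmY [315. 169.] slope 0.877 | 22 botY [169. 306.] slope 0.927 | 
24 topY [192. 255.] slope 0.959 | 24 topmY [311. 179.] slope 0.926 | 24 botY [164. 314.] slope 0.974 | 
26 topY [188. 266.] slope 1.008 | 26 topmY [308. 189.] slope 0.976 | 26 botY [159. 321.] slope 1.022 |
```

View pics/a2z.png

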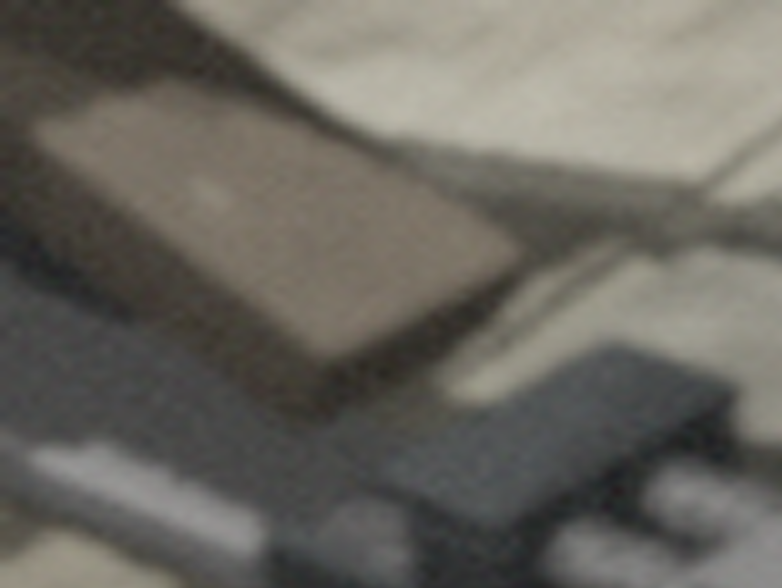

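Run:
```python
from pred import *
p=env.state()['ee_pos']
I=cv2.imread('pics/a2t.png')
q=((proj('top',corners(p,-7,24.5))-[160,170]+.5)*6-.5)
for a,b,c in((2,6,(0,0,255)),(3,7,(0,255,0)),(2,3,(255,255,0))): cv2.line(I,tuple(q[a].round().astype(int)),tuple(q[b].round().astype(int)),c,1)
a=np.radians(-7)
f=lambda l:tuple(((proj('top',[588+l[0]*np.cos(a)-l[1]*np.sin(a),105.5+l[0]*np.sin(a)+l[1]*np.cos(a),l[2]])-[160,170]+.5)*6-.5)[0].round().astype(int))
cv2.line(I,f((48,-23,16)),f((-50,-23,16)),(255,0,255),1)
cv2.line(I,f((-57,30,50.5)),f((-57,-30,50.5)),(0,255,255),1)
cv2.line(I,f((-144,-23,50)),f((-110,-23,50)),(0,255,255),1)
print(q.round(0).tolist())
cv2.imwrite('pics/a2to.png',I[0:540,150:330].repeat(1,0)) 
cv2.imwrite('pics/a2to.png',np.hstack([cv2.resize(I[60:460,190:320],None,fx=1.5,fy=1.5),cv2.resize(cv2.imread('pics/a2t.png')[60:460,190:320],None,fx=1.5,fy=1.5)]))
```

```text
[[117.0, 238.0], [101.0, 263.0], [235.0, 253.0], [222.0, 279.0], [134.0, -122.0], [117.0, -106.0], [259.0, -105.0], [247.0, -89.0]]
```

View pics/a2to.png

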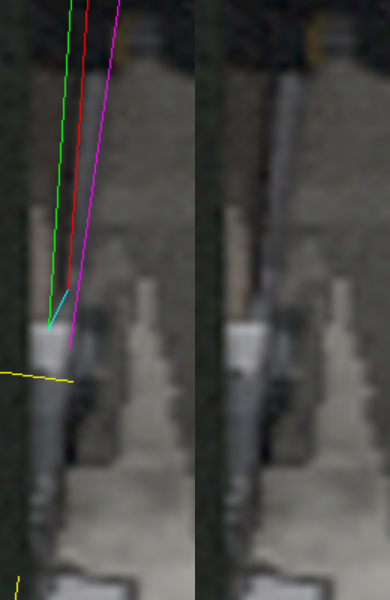

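Differential check in the top view: the stone's edge and bed edge both agree with prediction within about 1 mm. The scene view hints at a few mm in +y, so I'm shifting about 1.3 mm that way and lowering until just above the bed.

Request:
jog_arm:
  plan: [0.5,-0.13,0,0,0.6,0,0,0,0.5,0,0,0,0.4,0,0,0,0,0,0,0,0,0,0,0]

```text
time_s: 8.25
ee_pos: [644.1, 100.0, 93.5]
ee_rot: [21.8, 89.9, -165.3]
force: [-0.3, -0.3, -2.5]
gripper_width: 47.9
```

Run:
```python
from pred import *
go([643.6,99.2,88],-7)
s=env.grab_frame('scene')[:,:,::-1]
cv2.imwrite('pics/a3s.png',cv2.resize(s[180:290,190:310],None,fx=6,fy=5.4,interpolation=cv2.INTER_CUBIC))
```

```text
t 8.25 pos [644.1 100.   93.5] F [-0.3 -0.3 -2.5] w 47.9 tool z yaw 172.98 xaxis [-0.001 -0.    -1.   ] q [  8.  32.  90.  -0.  58. 105.]
tool delta cm [0.55 0.08 0.04]
turn units -0.0
```

View pics/a3s.png

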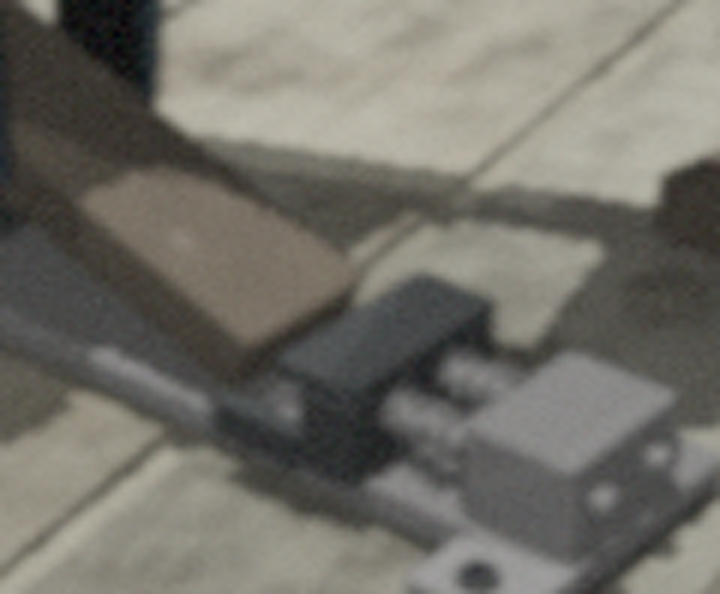

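Request:
jog_arm:
  plan: [0.1,0,0,0,0.1,0,0,0,0.1,0,0,0,0,0,0,0]

```text
time_s: 8.63
ee_pos: [644.3, 100.0, 90.8]
ee_rot: [43.3, 90.0, -143.7]
force: [-0.6, -0.7, -2.9]
gripper_width: 47.7
```

Request:
jog_arm:
  plan: [0.1,0,0,0,0,0,0,0]

```text
time_s: 8.8
ee_pos: [644.3, 100.0, 89.8]
ee_rot: [46.2, 90.0, -140.9]
force: [0.2, 1.1, -3.7]
gripper_width: 48.2
```

Request:
jog_arm:
  plan: [0.1,0,0,0,0,0,0,0]

```text
time_s: 8.97
ee_pos: [644.3, 99.9, 88.8]
ee_rot: [36.2, 90.0, -150.9]
force: [-1.0, -0.6, -2.3]
gripper_width: 48.0
```

Request:
jog_arm:
  plan: [0.1,0,0,0,0,0,0,0]

```text
time_s: 9.13
ee_pos: [644.3, 100.0, 87.8]
ee_rot: [33.0, 90.0, -154.1]
force: [0.4, -0.7, -2.6]
gripper_width: 47.6
```

Request:
jog_arm:
  plan: [0.1,0,0,0,0,0,0,0]

```text
time_s: 9.3
ee_pos: [644.3, 100.0, 86.7]
ee_rot: [32.2, 90.0, -154.8]
force: [-0.5, -0.1, -2.8]
gripper_width: 47.7
```

Request:
jog_arm:
  plan: [0.1,0,0,0,0,0,0,0]

```text
time_s: 9.47
ee_pos: [644.5, 100.0, 86.2]
ee_rot: [-178.0, 90.0, -5.0]
force: [-0.3, -0.1, -0.1]
gripper_width: 48.2
```

Run:
```python
from pred import *
s=env.grab_frame('scene')[:,:,::-1]
cv2.imwrite('pics/a4s.png',cv2.resize(s[180:290,190:310],None,fx=6,fy=5.4,interpolation=cv2.INTER_CUBIC))
```

```text
(no output)
```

View pics/a4s.png

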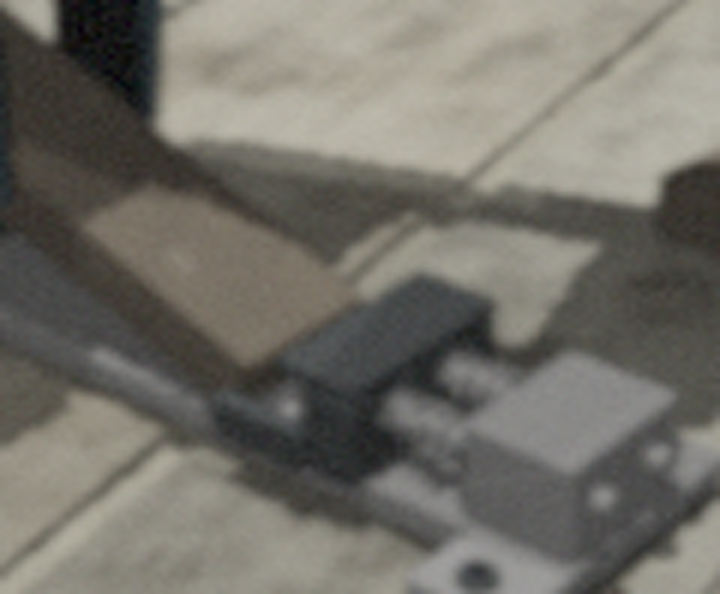

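Run:
```python
from pred import *
t=env.grab_frame('top')[:,:,::-1];s=env.grab_frame('scene')[:,:,::-1]
A=cv2.resize(s[225:275,215:265],None,fx=11,fy=11,interpolation=cv2.INTER_CUBIC).copy()
p=env.state()['ee_pos'];print(p)
pc=lambda w:tuple(((proj('scene',w)-[215,225]+.5)*11-.5)[0].round().astype(int))
a=np.radians(-7)
f=lambda l:pc([588+l[0]*np.cos(a)-l[1]*np.sin(a),105.5+l[0]*np.sin(a)+l[1]*np.cos(a),l[2]])
B=A.copy()
for q in((27,33),): 
  cv2.polylines(B,[np.array([f((-38,27,30.5)),f((-38,33,30.5)),f((-68,33,30.5)),f((-68,27,30.5))])],True,(0,255,0),1)
cv2.polylines(B,[np.array([f((-57,30,50.5)),f((-57,-30,50.5))])],False,(0,255,255),1)
c=corners(p,-7,23)
cv2.polylines(B,[np.array([pc(c[i]) for i in(0,1,3,2)])],True,(0,0,255),1); cv2.line(B,pc(c[0]),pc(c[4]),(0,0,255),1);cv2.line(B,pc(c[1]),pc(c[5]),(0,0,255),1)
cv2.imwrite('pics/a5.png',cv2.resize(np.hstack([A,B]),None,fx=.72,fy=.9))
```

```text
[644.47148073  99.94833243  86.17204686]
```

View pics/a5.png

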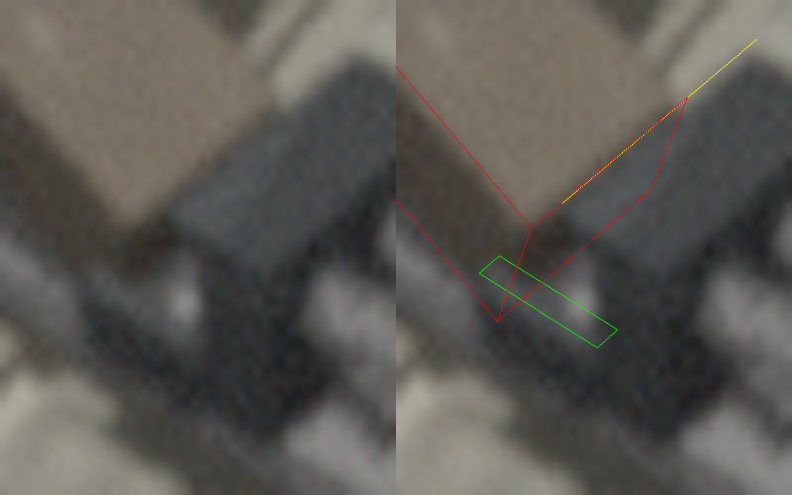

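Stone lower corner at (525,220) matches prediction within about half a pixel. The holder's lip and guide sit 1–2 px off in the scene view, and the top view shows the opposite sign, so I'm in the middle. Sliding toward the jaw.

Request:
jog_arm:
  plan: [0,0,0.4,0,0,0,0.5,0,0,0,0.4,0,0,0,0.2,0,0,0,0,0]

```text
time_s: 10.03
ee_pos: [628.6, 101.9, 86.1]
ee_rot: [10.9, 90.0, -176.1]
force: [1.0, -0.3, -0.2]
gripper_width: 48.2
```

Request:
jog_arm:
  plan: [0,0,0.2,0,0,0,0,0]

```text
time_s: 10.2
ee_pos: [627.5, 102.1, 86.2]
ee_rot: [-175.8, 90.0, -2.8]
force: [1.5, 1.1, 0.1]
gripper_width: 48.1
```

Request:
jog_arm:
  plan: [0,0,0.2,0,0,0,0,0]

```text
time_s: 10.37
ee_pos: [625.5, 102.4, 86.1]
ee_rot: [-168.3, 90.0, 4.6]
force: [1.9, 0.2, 1.2]
gripper_width: 47.8
```

Request:
jog_arm:
  plan: [0,0,0.2,0,0,0,0,0]

```text
time_s: 10.53
ee_pos: [624.4, 102.5, 86.4]
ee_rot: [-173.5, 89.8, -0.5]
force: [3.8, 0.2, 1.3]
gripper_width: 48.1
```

Request:
jog_arm:
  plan: [0,0,0.3,0,0,0,0.3,0,0,0,0,0]

```text
time_s: 10.78
ee_pos: [620.1, 103.1, 87.0]
ee_rot: [-174.8, 89.6, -1.8]
force: [6.6, 0.1, -0.9]
gripper_width: 48.2
```

Request:
jog_arm:
  plan: [0,0,0.3,0,0,0,0.2,0,0,0,0,0]

```text
time_s: 11.03
ee_pos: [615.7, 103.7, 87.1]
ee_rot: [-174.7, 89.5, -1.7]
force: [7.0, -1.9, -0.6]
gripper_width: 48.4
```

Run:
```python
from pred import *
go([610,104.2,86],-7)
s=env.grab_frame('scene')[:,:,::-1]
cv2.imwrite('pics/b1s.png',cv2.resize(s[160:290,150:310],None,fx=4.5,fy=4.5,interpolation=cv2.INTER_CUBIC))
```

```text
t 11.03 pos [615.7 103.7  87.1] F [ 7.  -1.9 -0.6] w 48.4 tool z yaw 173.01 xaxis [ 0.008 -0.    -1.   ] q [  9.  30.  95.  -0.  55. 106.]
tool delta cm [0.1  0.02 0.57]
turn units 0.0
```

View pics/b1s.png

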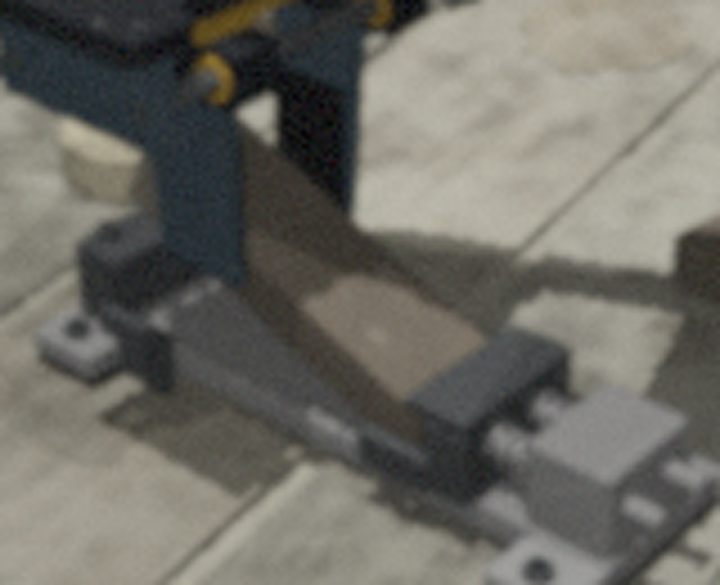

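The jaw is moving back, with the rods showing behind the housing at about (660,490). The stone end is under the lip and between the guides. Pushing on to ~15.5 mm.

Request:
jog_arm:
  plan: [0,0,0.3,0,0,0,0.3,0,0,0,0,0,0,0,0,0]

```text
time_s: 11.42
ee_pos: [610.2, 104.3, 87.2]
ee_rot: [-174.7, 89.5, -1.7]
force: [9.3, -1.7, -0.0]
gripper_width: 48.0
```

Request:
jog_arm:
  plan: [0.25,0,-0.05,0,0.25,0,-0.05,0,0.25,0,-0.05,0,0.25,0,-0.05,0,0,0,0,0]

```text
time_s: 11.83
ee_pos: [613.9, 104.0, 78.3]
ee_rot: [-173.8, 89.3, -0.8]
force: [10.1, -2.0, 5.5]
gripper_width: 48.2
```

Run:
```python
from pred import *
go([612.2,104,75],-7)
s=env.grab_frame('scene')[:,:,::-1]
cv2.imwrite('pics/b2s.png',cv2.resize(s[160:290,150:310],None,fx=4.5,fy=4.5,interpolation=cv2.INTER_CUBIC))
```

```text
t 11.83 pos [613.9 104.   78.3] F [10.1 -2.   5.5] w 48.2 tool z yaw 173.03 xaxis [ 0.013 -0.    -1.   ] q [  9.  30.  96.  -0.  53. 106.]
tool delta cm [0.32 0.02 0.17]
turn units 0.0
```

View pics/b2s.png

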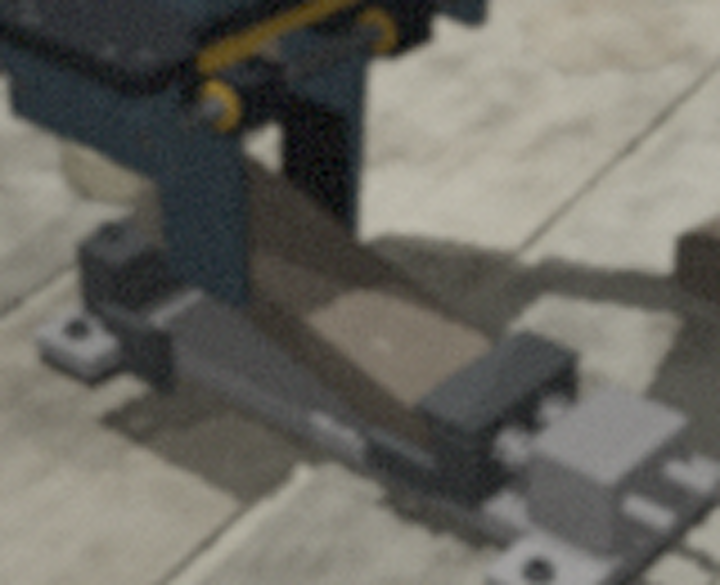

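Request:
jog_arm:
  plan: [0.1,0,0.15,0,0.2,0,0.1,0,0.25,0,0.05,0,0.25,0,0,0,0.25,0,0,0,0,0,0,0]

```text
time_s: 12.38
ee_pos: [614.1, 104.3, 69.3]
ee_rot: [-173.3, 88.8, -0.2]
force: [15.2, -3.9, 5.2]
gripper_width: 48.1
```

Run:
```python
from pred import *
go([612.8,104,67],-7)
s=env.grab_frame('scene')[:,:,::-1]
cv2.imwrite('pics/b3s.png',cv2.resize(s[160:290,150:310],None,fx=4.5,fy=4.5,interpolation=cv2.INTER_CUBIC))
```

```text
t 12.38 pos [614.1 104.3  69.3] F [15.2 -3.9  5.2] w 48.1 tool z yaw 173.07 xaxis [ 0.021 -0.    -1.   ] q [  9.  30.  97.  -0.  52. 106.]
tool delta cm [0.23 0.04 0.13]
turn units 0.01
```

View pics/b3s.png

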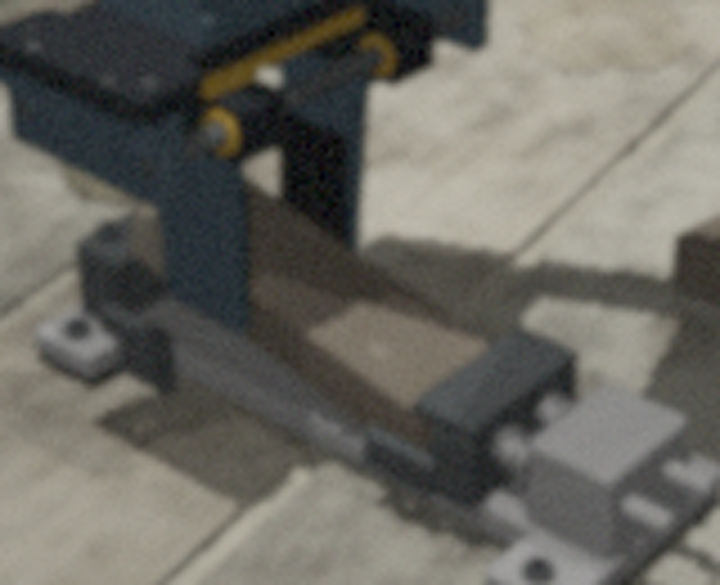

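```bash
cat > ov.py <<'E'
from pred import *
import sys
from scipy.optimize import brentq
def ov(name,th=None,box=(155,180,255,280),k=6,h=18,d=30.5):
    x0,y0,x1,y1=box
    s=env.grab_frame('scene')[:,:,::-1]
    A=cv2.resize(s[y0:y1,x0:x1],None,fx=k,fy=k,interpolation=cv2.INTER_CUBIC);B=A.copy()
    p=env.state()['ee_pos']; zp=p[2]-h-16
    if th is None: th=np.degrees(brentq(lambda t:105.5*np.sin(t)+12*np.cos(t)-zp,-.2,.7))
    print(p.round(1),'th',round(th,1))
    # scene bias seen on holder: (+0.5,+1.3) px
    pc=lambda w,b=(0,0):tuple(((proj('scene',w)+b-[x0,y0]+.5)*k-.5)[0].round().astype(int))
    a=np.radians(-7)
    f=lambda l:pc([588+l[0]*np.cos(a)-l[1]*np.sin(a),105.5+l[0]*np.sin(a)+l[1]*np.cos(a),l[2]],(.5,1.3))
    c=corners(p,-7,th,h,d)
    for e in((0,1),(1,3),(3,2),(0,2),(4,5),(5,7),(7,6),(4,6),(0,4),(1,5),(3,7)): cv2.line(B,pc(c[e[0]]),pc(c[e[1]]),(0,0,255),1)
    for z in(48,42): cv2.line(B,f((74,30,z)),f((74,-30,z)),(0,255,255),1)
    cv2.line(B,f((80,23,16)),f((-50,23,16)),(0,255,0),1)
    cv2.imwrite(name,cv2.resize(np.hstack([A,B]),None,fx=.66,fy=.8) )
E
python3 -c "
from ov import *
ov('pics/b4.png')"
```

```text
[614.1 104.2  69.3] th 12.9
```

View pics/b4.png

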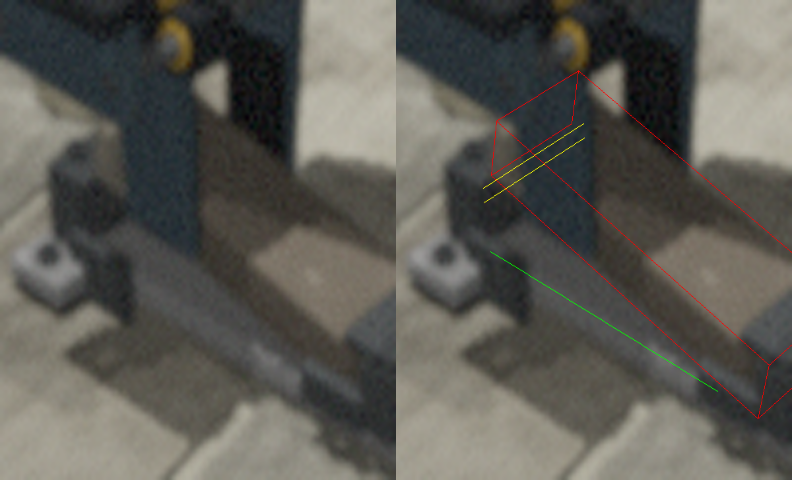

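The overlay matches the visible stone edges. The stop end is just above the lip with ~2 mm of clearance, so I'm pushing back 2 mm more before lowering.

Request:
jog_arm:
  plan: [0,0,0.15,0,0,0,0.15,0,0,0,0,0]

```text
time_s: 12.73
ee_pos: [611.1, 104.6, 69.2]
ee_rot: [-173.3, 88.8, -0.2]
force: [16.8, -3.6, 4.9]
gripper_width: 47.9
```

Request:
jog_arm:
  plan: [0.2,0,0.05,0,0.2,0,0.05,0,0.1,0,0,0,0,0,0,0]

```text
time_s: 13.07
ee_pos: [610.4, 104.8, 64.1]
ee_rot: [-172.8, 88.8, 0.2]
force: [15.9, -4.1, 5.2]
gripper_width: 48.3
```

```bash
python3 -c "
from ov import *
ov('pics/b5.png')"
```

```text
[610.3 104.8  64.1] th 10.0
```

View pics/b5.png

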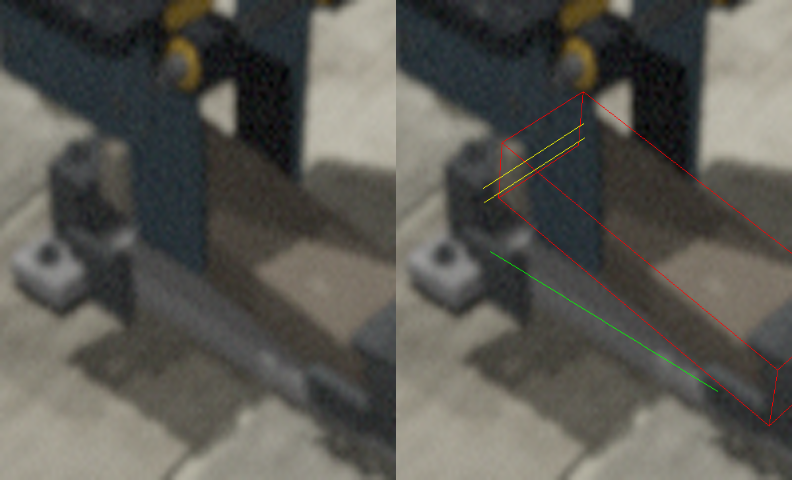

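The stone's end at about (105–130,140–200) is clear of the stop's front and the force is steady. Lowering further.

Request:
jog_arm:
  plan: [0.2,0,0,0,0.2,0,0,0,0.2,0,0,0,0.2,0,0,0,0,0,0,0]

```text
time_s: 13.53
ee_pos: [609.2, 105.0, 55.2]
ee_rot: [-172.0, 89.0, 1.0]
force: [15.0, -2.3, 2.4]
gripper_width: 48.1
```

```bash
python3 -c "
from ov import *
ov('pics/b6.png')"
```

```text
[609.2 105.   55.3] th 5.1
```

View pics/b6.png

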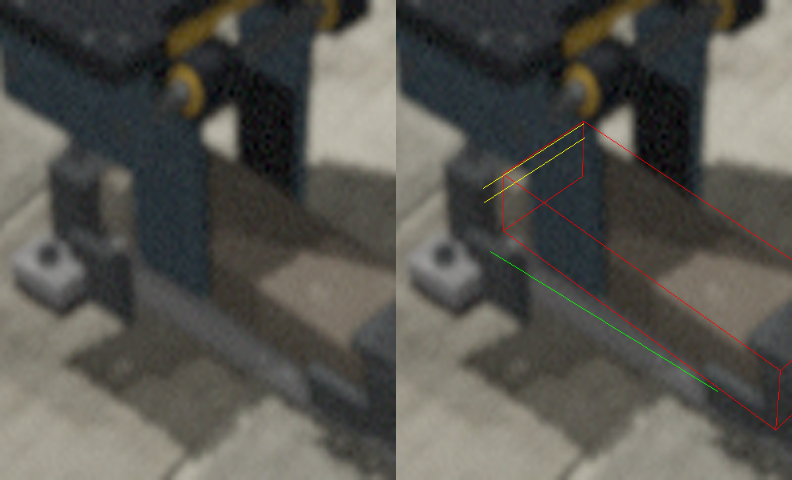

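Request:
jog_arm:
  plan: [0.2,0,-0.03,0,0.2,0,-0.03,0,0.2,0,0,0,0,0,0,0]

```text
time_s: 13.92
ee_pos: [609.0, 105.0, 48.8]
ee_rot: [-171.7, 89.1, 1.3]
force: [13.2, -2.3, 2.2]
gripper_width: 48.2
```

Request:
jog_arm:
  plan: [0.1,0,0,0,0.1,0,0,0,0,0,0,0]

```text
time_s: 14.17
ee_pos: [608.9, 105.0, 47.3]
ee_rot: [-171.8, 89.1, 1.3]
force: [12.3, -2.3, 5.9]
gripper_width: 48.0
```

```bash
python3 -c "
from ov import *
ov('pics/b7.png')"
```

```text
[608.9 105.   47.3] th 0.7
```

View pics/b7.png

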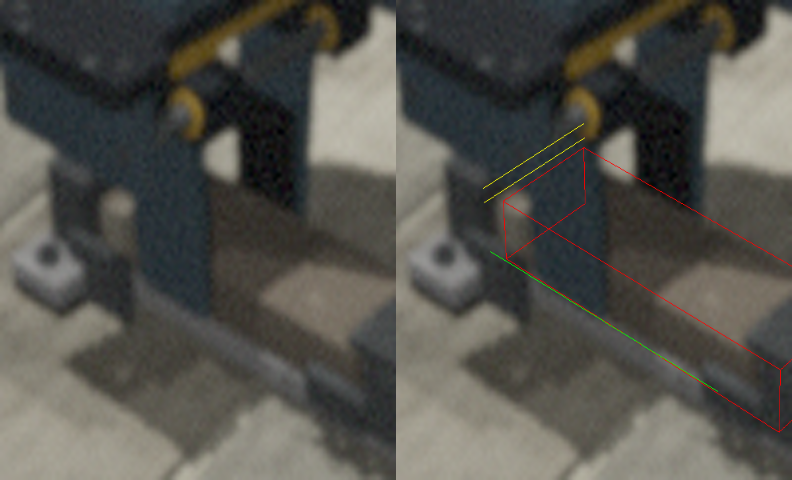

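Nearly level (~0.7°). Pressing the last bit down.

Request:
jog_arm:
  plan: [0.1,0,0,0,0.1,0,0,0,0,0,0,0]

```text
time_s: 14.47
ee_pos: [608.9, 105.0, 47.3]
ee_rot: [-171.8, 89.1, 1.2]
force: [9.1, -3.2, 15.1]
gripper_width: 48.2
```

Request:
jog_arm:
  plan: [0.1,0,-0.05,0,0,0,-0.15,0,0,0,-0.15,0,0,0,-0.1,0,0,0,0,0]

```text
time_s: 14.88
ee_pos: [609.1, 105.0, 47.2]
ee_rot: [-165.9, 89.6, 7.2]
force: [-4.3, -0.9, 28.3]
gripper_width: 48.2
```

Request:
jog_arm:
  plan: [-0.1,0,0,0,-0.1,0,0,0,0,0,0,0]

```text
time_s: 15.13
ee_pos: [609.1, 104.9, 47.3]
ee_rot: [-166.4, 89.6, 6.6]
force: [-0.6, -0.5, 17.0]
gripper_width: 48.3
```

```bash
python3 -c "
from ov import *
ov('pics/b8.png')"
```

```text
[609.1 104.9  47.3] th 0.7
```

View pics/b8.png

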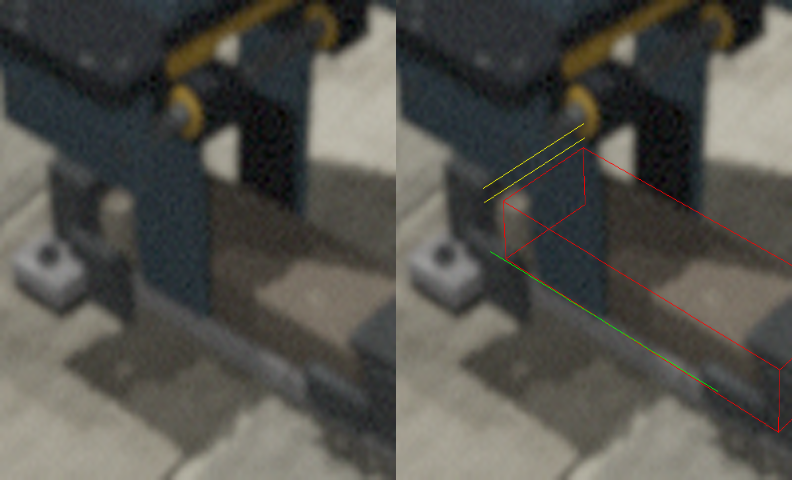

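Request:
jog_arm:
  plan: [-0.1,0,-0.1,0,0,0,-0.2,0,0,0,-0.2,0,0,0,0,0]

```text
time_s: 15.52
ee_pos: [610.9, 104.6, 47.2]
ee_rot: [-42.3, 89.9, 130.7]
force: [-5.7, 0.8, 17.3]
gripper_width: 47.9
```

Request:
jog_arm:
  plan: [-0.1,0,0,0,-0.1,0,0,0,0,0,0,0]

```text
time_s: 15.77
ee_pos: [613.2, 104.3, 47.2]
ee_rot: [-162.2, 89.8, 10.7]
force: [4.3, 1.0, 4.1]
gripper_width: 47.8
```

Request:
jog_arm:
  plan: [0,0,-0.15,0,0,0,-0.15,0,0,0,-0.1,0,0,0,0,0]

```text
time_s: 16.1
ee_pos: [615.4, 104.0, 47.2]
ee_rot: [-44.5, 89.9, 128.4]
force: [-0.3, 1.8, 7.8]
gripper_width: 48.2
```

```bash
python3 -c "
from ov import *
ov('pics/b9.png')"
```

```text
[615.4 104.   47.2] th 0.7
```

View pics/b9.png

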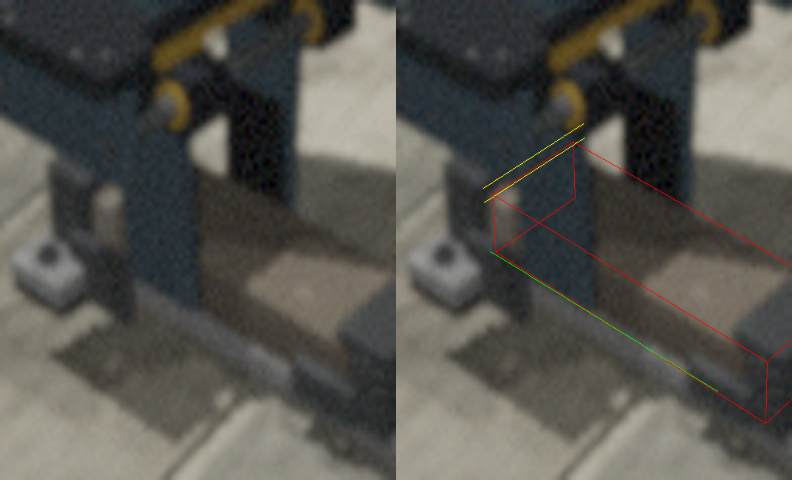

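Request:
jog_arm:
  plan: [-0.05,0,-0.2,0,0,0,-0.2,0,0,0,0,0]

```text
time_s: 16.4
ee_pos: [617.7, 103.7, 47.2]
ee_rot: [-4.5, 89.7, 168.5]
force: [-3.9, 1.9, 8.3]
gripper_width: 48.1
```

Request:
jog_arm:
  plan: [0,0,-0.2,0,0,0,-0.2,0,0,0,0,0]

```text
time_s: 16.65
ee_pos: [618.0, 103.7, 47.1]
ee_rot: [1.2, 89.2, 174.1]
force: [-11.2, 4.8, 14.8]
gripper_width: 48.0
```

```bash
python3 -c "
from ov import *
ov('pics/b10.png')"
```

```text
[618.  103.7  47.1] th 0.6
```

View pics/b10.png

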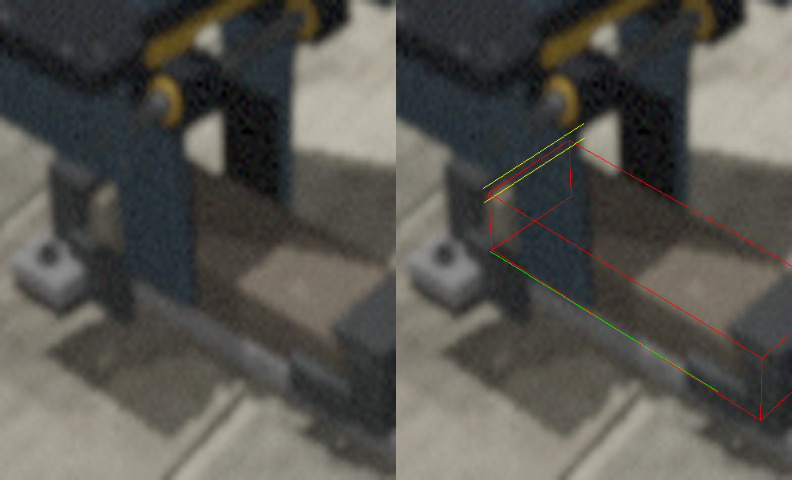

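The +x motion stopped with −11 N. The finger's lower edge at about (125,285) is at the stop guide at about (133,300), so the finger is probably what's blocked. I'll ease back, relieve the downforce and release so the spring finishes the slide.

Request:
jog_arm:
  plan: [-0.05,0,0.2,0,-0.05,0,0.2,0,0,0,0.1,0,0,0,0,0]

```text
time_s: 17.03
ee_pos: [617.8, 103.7, 47.2]
ee_rot: [-9.8, 89.9, 163.2]
force: [-0.6, 5.1, -0.1]
gripper_width: 48.0
```

Request:
jog_arm:
  plan: [0,0,0,0,0,0,0,0,0,0,0,0,0,0,0,0,0,0,0,0,0,0,0,0]
  claw: 6.2

```text
time_s: 17.53
ee_pos: [618.7, 102.9, 47.9]
ee_rot: [88.2, 90.0, -98.8]
force: [-0.0, -0.4, -0.5]
gripper_width: 62.1
```

```bash
python3 -c "
from ov import *
ov('pics/b11.png',0,box=(155,180,275,290),k=5)"
```

```text
[618.7 102.9  47.9] th 0
```

View pics/b11.png

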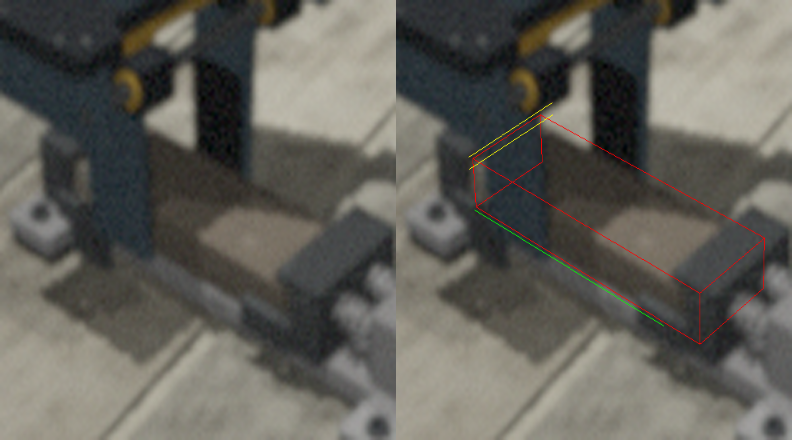

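Request:
jog_arm:
  plan: [0,0,0,0,0,0,0,0,-2,0,0,0,-3,0,0,0,-3,0,0,0,-3,0,0,0,-3,0,0,0,0,0,0,0]
  claw: 7.5

```text
time_s: 18.25
ee_pos: [622.0, 103.7, 195.0]
ee_rot: [-165.1, 89.3, 7.9]
force: [1.3, -0.2, 0.9]
gripper_width: 74.7
```

```bash
python3 -c "
from h import *
print(env.state()['ee_pos'],env.state()['force'])
s=env.grab_frame('scene')[:,:,::-1]
cv2.imwrite('pics/c1.png',cv2.resize(s[195:300,150:310],None,fx=5,fy=5,interpolation=cv2.INTER_CUBIC))"
```

```text
[621.98742421 103.67204405 195.00422252] [ 1.2560385  -0.18509296  0.8762887 ]
```

View pics/c1.png

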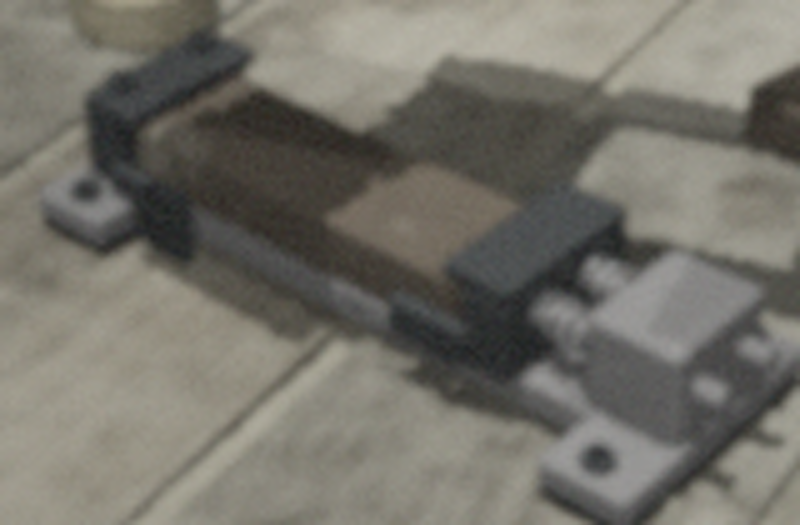

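Request:
jog_arm:
  plan: [0,2,0,0,0,3.2,0,0,0,3.2,0,0,0,3.2,0,0,0,3.2,0,0,0,3.2,0,0,0,3.2,0,0,0,3.2,0,0,0,3.2,0,0,0,2,0,0,0,0,0,0]

```text
time_s: 19.22
ee_pos: [581.1, -194.3, 186.4]
ee_rot: [28.6, 89.8, -158.7]
force: [-0.7, 0.0, 1.1]
gripper_width: 75.3
```

Run:
```python
from h import *
s=env.grab_frame('scene')[:,:,::-1];t=env.grab_frame('top')[:,:,::-1]
cv2.imwrite('pics/c2sraw.png',s);cv2.imwrite('pics/c2traw.png',t)
cv2.imwrite('pics/c2s.png',cv2.resize(s[198:302,152:318],None,fx=4.5,fy=4.5,interpolation=cv2.INTER_CUBIC))
A=[cv2.resize(i[148:264,160:225],None,fx=5,fy=5,interpolation=cv2.INTER_CUBIC) for i in(cv2.imread('pics/top0.png'),t)]
cv2.imwrite('pics/c2t.png',np.hstack(A))
```

```text
(no output)
```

View pics/c2s.png

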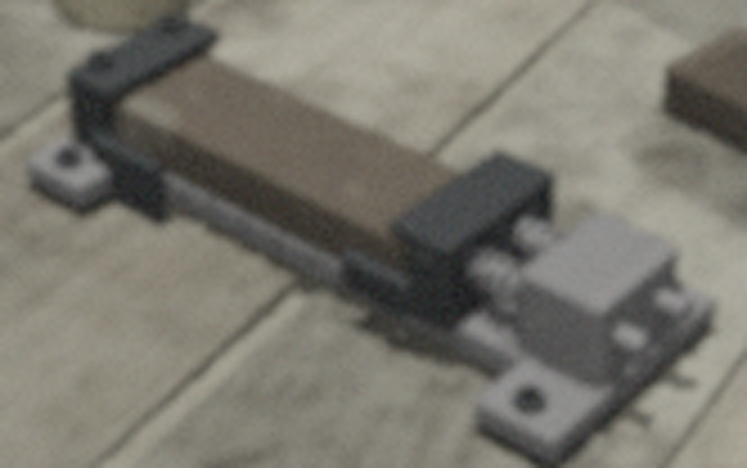

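View pics/c2t.png

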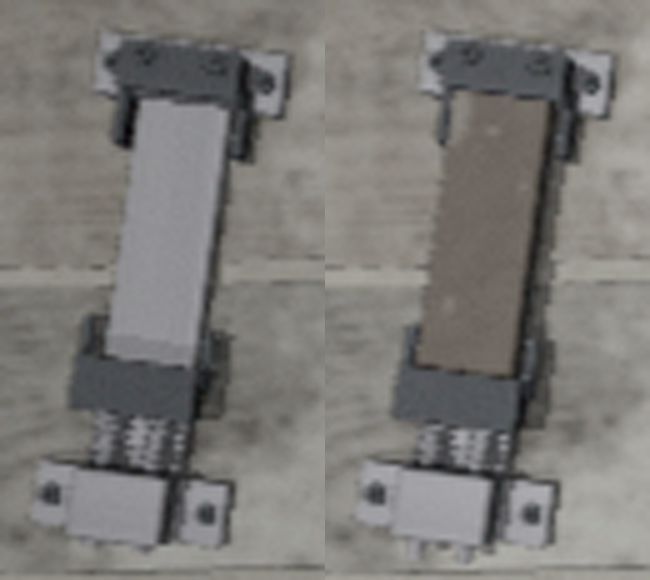

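Run:
```python
from h import *
a=cv2.imread('pics/top0.png',0);b=cv2.imread('pics/c2traw.png',0)
def sh(a,b,x0,y0,x1,y1,m=6):
    T=cv2.resize(a[y0:y1,x0:x1],None,fx=8,fy=8,interpolation=cv2.INTER_CUBIC)
    S=cv2.resize(b[y0-m:y1+m,x0-m:x1+m],None,fx=8,fy=8,interpolation=cv2.INTER_CUBIC)
    r=cv2.matchTemplate(S,T,cv2.TM_CCOEFF_NORMED);_,v,_,l=cv2.minMaxLoc(r);return l[0]/8-m,l[1]/8-m,round(v,2)
j=sh(a,b,176,222,200,232);print('jaw top px',j)
p0=np.array([188,226.]);print('mm',np.linalg.norm(ray('top',p0+j[:2],50)-ray('top',p0,50)))
print('felt',sh(a,b,222,114,246,140),'block',sh(a,b,280,108,308,132),'stop',sh(a,b,180,152,216,168))
c=cv2.imread('pics/scene0.png',0);d=cv2.imread('pics/c2sraw.png',0)
print('scene felt',sh(c,d,162,180,195,204),'block',sh(c,d,200,150,230,176),'nearstone',sh(c,d,298,204,385,254))
```

```text
jaw top px (-0.375, 2.0, 0.9)
mm 4.8447777528368725
felt (0.0, 0.0, 1.0) block (0.0, 0.0, 0.99) stop (0.0, 0.0, 0.98)
scene felt (0.0, 0.0, 1.0) block (0.0, 0.0, 1.0) nearstone (0.125, 0.0, 0.97)
```

The jaw reads about 4.8 mm back (home is 5), and the felt wheel and block have not moved. Handing in.

```bash
python3 -c "
from workcell import env
print(env.job_done(), env.state()['time_s'])"
```

```text
the job is handed in; nothing more can be done
the job is handed in; nothing more can be done
```

The stone is loaded in the holder and released, and the job is handed in. The last clock reading before hand-in was about 19 s of the 42 s allowed.

**What I did:**
- I took the bar farther from the base and gripped it off-centre. With a light grip the stone pivoted to about 23°.
- I tucked the low end under the jaw's lip, pushed the jaw back to roughly 15–18 mm and lowered the other end past the stop's lip.
- I led the stone toward the stop until it halted, then released it and let the spring finish the slide.

**Last checks:**
- **Jaw:** the top view puts it about 4.8 mm back, against 5 mm when clamped home.
- **Stone:** both views show it between jaw and stop, with its ends going under both lips. I judged flatness from the images only.
- **Bystanders:** the felt wheel and the wooden block show no shift in either view. The arm was well clear of everything.

**What disagreed or went wrong:**
- The scene camera put the holder about 3–5 mm off from the top view. I aimed between the two, and the jaw contact then came where the top view predicted.
- The first lift at 8 N held the stone level instead of letting it pivot, so I set it down and lifted again at 4 N.
- While I was leading the stone it halted at about −11 N, with a finger probably against the stop's side guide. I eased off before releasing.
- While the stone was being pressed flat, the vertical force reached about 28 N before I relieved it.

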